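# Unpack the parts trays into a staggered stack

## Task

Swing both flaps of the carton fully open, leaning back outwards past upright, take out every tray and stack the trays on the stand, staggered and square with it: the bottom tray's lip flush with the stand's red end, the next one's with the yellow end, then red again, and so on, so that each rests on the tray below and leaves one of its ends bare. Then fold both flaps of the empty carton flat again, and only after that lay the steel block flat on the middle of the top tray to hold the stack down. Keep the trays level so that nothing spills, and leave everything else on the bench where it is.

Things in the scene. Friction and masses are not known exactly. Their poses are not given: they have to be found in the camera images.
- stand_top (a point): Centre of the top face of the fixed stacking stand: an aluminium bar 160 mm long (its x axis), 60 mm wide (y) and 30 mm high, bolted to the bench. The last 16 mm of its +x end is painted red, of its -x end yellow. It does not move.
- flap_a (a joint): Hinge angle (rad) of the carton flap on the carton's +y side: 0 = lying flat over the mouth, 1.57 = upright, 2.4 = limit, folded well back outwards. The crease is stiff: the flap stays at whatever angle it is left and turns with a light push (about 0.5 N at its edge). Flap: cardboard 194 mm wide along its hinge, reaching 62 mm from the hinge to its free edge, 3 mm thick.
- flap_b (a joint): The same for the flap on the carton's -y side (same size and behaviour, same meaning of the angle).
- flap_a_hinge (a point): Middle of the hinge line of flap_a, on the carton's rim, 62 mm above the bench; it does not move with the flap. Its axes are the carton's own: x along both hinge lines, y from flap_b's hinge to flap_a's, z up.
- flap_b_hinge (a point): Middle of the hinge line of flap_b; axes as for flap_a_hinge. The two hinge lines are 171 mm apart and the carton's centre is half-way between. The carton is fixed to the bench: outside 204 mm (x) by 176 mm (y), 62 mm high, walls and floor 5 mm thick, open on top but for the two flaps, which start half raised, each leaning inwards over the mouth.
- tray_1_center (a point): Centre (half-way up) of a blue open-topped plastic tray of turned parts, about 0.22 kg: body 110 mm long (its x axis), 48 mm wide (y), 26 mm high, with a 10 mm lip at the top of each end (4 mm thick, 130 mm long over the lips), flat underneath, the same both ways round. Starts on the carton's floor, its length across the hinge lines, 43 mm from the carton's middle towards -x (carton axes).
- tray_2_center (a point): Centre (half-way up) of a blue open-topped plastic tray of turned parts, about 0.22 kg: body 110 mm long (its x axis), 48 mm wide (y), 26 mm high, with a 10 mm lip at the top of each end (4 mm thick, 130 mm long over the lips), flat underneath, the same both ways round. Starts on the carton's floor, its length across the hinge lines, 43 mm from the carton's middle towards +x (carton axes).
- tray_3_center (a point): Centre (half-way up) of a blue open-topped plastic tray of turned parts, about 0.22 kg: body 110 mm long (its x axis), 48 mm wide (y), 26 mm high, with a 10 mm lip at the top of each end (4 mm thick, 130 mm long over the lips), flat underneath, the same both ways round. May be absent (None). If present it starts in the carton lying on top of tray_1.
- tray_4_center (a point): Centre (half-way up) of a blue open-topped plastic tray of turned parts, about 0.22 kg: body 110 mm long (its x axis), 48 mm wide (y), 26 mm high, with a 10 mm lip at the top of each end (4 mm thick, 130 mm long over the lips), flat underneath, the same both ways round. May be absent (None). If present it starts in the carton lying on top of tray_2.
- block_center (a point): Centre of the steel setup block with drilled holes, 76 mm long (its x axis), 50 mm wide (y), 25 mm high, about 0.6 kg, lying flat on the bench between carton and stand (its length across the gap between them, before any knock).
- wrench: Bystander, not to be disturbed: steel wrench lying on the bench; origin at its underside.
- screwdriver: Bystander, not to be disturbed: screwdriver 170 mm long lying beside the stand; origin at its underside.
- oil: Bystander, not to be disturbed: white closed oil bottle, 60 mm across, 150 mm tall, with red cap; origin at its underside.
- mug: Bystander, not to be disturbed: blue mug, 90 mm tall; origin at its underside.
- chuck_key: Bystander, not to be disturbed: steel T-shaped chuck key about 105 mm long, lying between the robot and the block; origin at its underside.
- bar_stock: Bystander, not to be disturbed: round aluminium bar, 32 mm across, 150 mm long; origin at its underside.
- brush: Bystander, not to be disturbed: bench brush lying on the bench; origin at its underside.

How it is judged:
By the outcome, as a careful person would: the job done as asked, in the order asked, and still so for the second after the job is handed in, with the robot touching nothing.
Of tray_3, tray_4 only 1 to 2 are there at a start; the rules pass over those that are not, and their reading is None.
At some moment in a run one of block may be knocked a few centimetres aside while the robot is not near it.
Once in a run the grip may slacken for a moment while it holds something.
It also fails if it takes over 208 s, if anything falls off the work surface, if the arm or the gripper's body presses on something with over 40 N, if the wrist force passes 120 N, or if a joint passes its speed limit or range.

## Robot

A 6-joint arm with a two-finger parallel gripper is mounted at the origin on the work surface. World frame = base frame: x ahead of the robot, y to its left, z up, the work surface at z = 0. Lengths are in m, angles in rad, forces in N, time in s.
With the tool pointing down it reaches from about 0.35 to 0.775 m from the base axis. Payload 7.3 kg.
Tool frame: the origin (TCP) lies at the very end of the fingers, on their centre line; the grasp point (between the pads) lies 19 mm behind it; z points along the fingers, x is the direction in which the jaws open and shut, and the axes are right-handed (so a half turn about z gives the same grasp; the last joint's range is limited). The gripper opens to 92 mm and grips with 3 to 60 N. Pads are 19 mm wide; open, the fingers measure 130 mm over their backs; the gripper's body (75 mm by 190 mm) begins 47 mm behind the grasp point.
Start: joints at [0.977, 0.342, 1.524, -0, 1.275, -0.146], TCP at [0.227, 0.473, 0.227] pointing down, gripper open.
Joint ranges: [-2.53, 2.53], [-0.77, 2.02], [0.04, 2.7], [-1, 4.14], [0.28, 2.66], [-3.11, 3.11]. Speed limits (rad/s): [2.57, 2.57, 3.14, 3.14, 3.14, 3.14].

## Interface

Orientations are given as a unit quaternion [x, y, z, w].
In Python, from workcell import read_state, imaging, ctrl gives the robot as it stands.
- The arm moves only by the tool play_rows, never from a script. Its argument "targets" is a list of rows, each a list of 5 numbers: the shift along the tool's x, y, z in units of 0.4 m (1.0 is 0.4 m), then the turn about the tool's z in units of 180 degrees (1.0 is 180 degrees), then the gripper command: -1 is fully open, 1 is shut, values between are in proportion. In form: [[x, y, z, spin, jaw], ...]. A call has 1 to 20 rows; each row is the pose to reach, as a shift and turn from the pose commanded when the call began, along the tool's axes at that moment, turning the shorter way round; what a row does not reach only later rows make up. A row lasts 1/8 s, in which the tool goes at most 62.5 mm and 10.7 degrees, less where a joint would pass 70% of its speed; a pose out of reach is approached as far as the arm can. A call with a number of a shift or a turn outside -1 to 1 is refused whole. A call with a gripper value outside its range is refused whole. The fingers move at their own pace and stop on an object; "force" is the grip in N (left out, the last holds). Time passes only in rows, so rows that repeat a pose let the fingers close. It gives the time, the measured TCP pose, the force and the opening at its end, in the units of the state.
- read_state(): the state, without advancing time (a new reading comes with each control period).
- imaging.get_image(name): name is "scene" or "top" or "wrist"; returns a dict with "color" (400x640x3 uint8, blue, green, red), "camera_matrix" (3x3 intrinsics, pixels), "k1" (the pictures are not rectified: a ray, as slopes to the right and down, at radius r is drawn at 1 + k1 r^2 times it, then the intrinsics apply), "eye" and "rotation" of the camera in the world; the wrist camera has in their place "tool_from_camera" (4x4, takes a point from camera to tool coordinates, whose origin is the TCP and whose axes are the tool frame's). Camera axes: x right, y up, looking along -z (the intrinsics and any distortion apply to the point x, -y, -z); pixel columns grow to the right and rows downward; lengths in m; the calibration is good to about 2 mm. A picture is of the moment at which its call begins: read the wrist's pose just before it. There is no depth.
- ctrl.hand_in(): hands the job in, once; it reports no verdict.
Trained networks look in the newest picture that a camera, given by its name, has taken for a name from the list of things; names that differ only in an ending like _2 or _b are one class to them, and where a whole thing is asked for, a point or a joint stands for the part that bears it (a point fixed in the world has none). Each returns a list of dicts, best first, with "p" (0 to 1); they miss things now and then, are a little off and sometimes report something else, mostly with a low value. They report only what shows in the picture. A call takes as long as a camera call.
- imaging.boxes_of(camera, target): "at" ([column, row] in pixels, amid what is visible of it).
The state is a dict: "time_s": time; "qpos": joint angles; "qd": joint speeds; "joint_efforts": joint torques, N m; "tcp_pos": TCP position; "tool_rot": TCP orientation; "ft_force": force on the tool from outside, world axes, zero at the start; "wrist_torque": the same for the moment, N m; "gripper_width": opening from 0.0 (shut) to 1.0 (fully open).
Only numpy, scipy, OpenCV 4.12 (cv2) and the standard library are available. Lean on these libraries where they do the work, as an engineer would, in place of code of your own. Each camera call takes 0.05 s, during which the arm holds its last target.

## Working session

There is one attempt and no reset: what is moved stays moved. The work goes in short steps, Python scripts to look and compute and a tool call to move; the robot and the scene stay as the last step left them, time stands still between calls to the robot, and variables do not carry over. Pictures are saved under pics/ and viewed, and the job is handed in when it is done.

Besides the shell and the picture viewer there is one more tool, called after "Call:" as name(argument=value, ...), one argument or row to a line, values as JSON. play_rows: Moves the arm, as the interface text tells. Shifts and turns lie within -1 to 1; 1 stands for 0.4 m of shift or 180 degrees of turn. Its arguments: {"type":"object","properties":{"targets":{"type":"array"},"force":{"type":"number"}},"required":["targets"]}

```bash
ls; mkdir -p pics; python3 - <<'E'
from workcell import read_state, imaging, ctrl
import cv2
s=read_state();print(s)
for n in ["scene","top","wrist"]:
    d=imaging.get_image(n);cv2.imwrite(f"pics/a_{n}.png",d["color"])
    print(n,{k:v for k,v in d.items() if k!="color"})
E
```

```text
pics
{'time_s': 0.0, 'qpos': array([ 9.76980866e-01,  3.42712834e-01,  1.52502221e+00,  5.19708769e-06,
        1.27537881e+00, -1.45984660e-01]), 'qd': array([-0.00100909,  0.00141865, -0.00155214, -0.00036734, -0.00075138,
        0.0004739 ]), 'joint_efforts': array([ 5.53555674e-04, -4.31243026e+01, -2.44223338e+01,  7.18810502e-02,
        5.55378338e-02, -1.04976680e-04]), 'tcp_pos': array([0.22707392, 0.47290471, 0.22604828]), 'tool_rot': array([ 8.46466715e-01,  5.32441096e-01, -6.96890695e-04,  3.04740242e-04]), 'ft_force': array([ 0.21626456,  0.0761872 , -0.72783897]), 'wrist_torque': array([-0.04608244,  0.03771113,  0.02488213]), 'gripper_width': 1.0012343728707045}
scene {'camera_matrix': array([[372.06020817,   0.        , 319.53020463],
       [  0.        , 372.06020817, 197.69194614],
       [  0.        ,   0.        ,   1.        ]]), 'k1': -0.023375887868538395, 'eye': array([ 1.51470505, -0.13712852,  0.68827532]), 'rotation': array([0.36775943, 0.32174736, 0.58937109, 0.6433299 ])}
top {'camera_matrix': array([[514.54510969,   0.        , 313.69117596],
       [  0.        , 514.54510969, 193.99964362],
       [  0.        ,   0.        ,   1.        ]]), 'k1': -0.056586151989238234, 'eye': array([ 0.26120604, -0.02269925,  1.79647892]), 'rotation': array([ 0.06143015, -0.06221814, -0.69567837,  0.71301251])}
wrist {'camera_matrix': array([[295.99441341,   0.        , 314.62182554],
       [  0.        , 295.99441341, 200.74943986],
       [  0.        ,   0.        ,   1.        ]]), 'k1': -0.054692063473813286, 'tool_from_camera': array([[ 9.99999858e-01,  3.86838499e-04,  3.66216802e-04,
        -4.45927053e-04],
       [ 4.66639534e-04, -9.67728371e-01, -2.51995203e-01,
        -6.78684658e-02],
       [ 2.56916943e-04,  2.51995338e-01, -9.67728414e-01,
        -1.57558944e-01],
       [ 0.00000000e+00,  0.00000000e+00,  0.00000000e+00,
         1.00000000e+00]])}
```

View pics/a_scene.png

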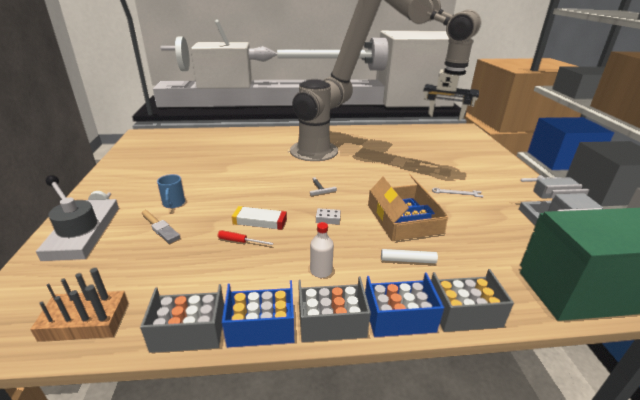

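View pics/a_top.png

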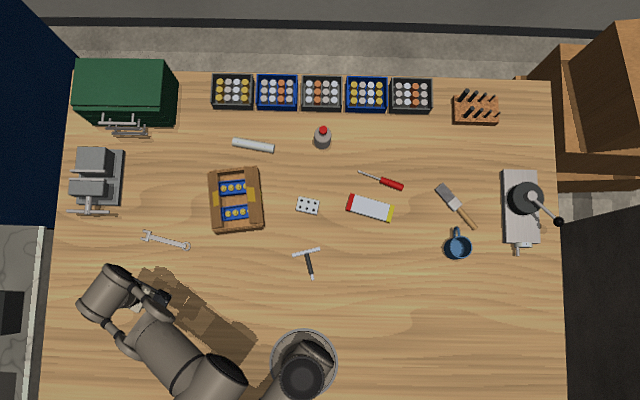

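View pics/a_wrist.png

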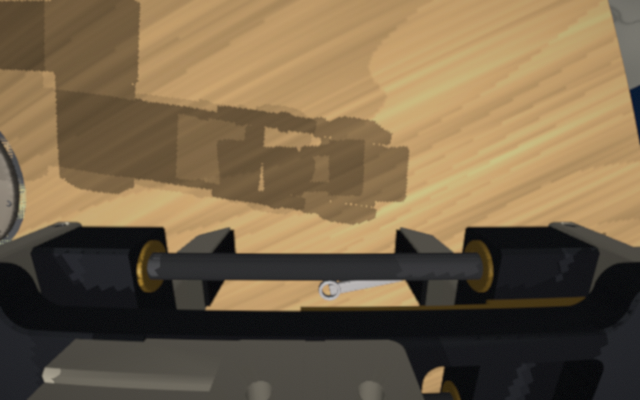

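```bash
cat > h.py <<'E'
from workcell import read_state, imaging, ctrl
import cv2, numpy as np
from scipy.spatial.transform import Rotation as R
def cam(n):
    s=read_state() if n=="wrist" else None
    d=imaging.get_image(n)
    if n=="wrist":
        T=np.array(d["tool_from_camera"]);Rt=R.from_quat(s["tool_rot"]).as_matrix()
        d["R"]=Rt@T[:3,:3];d["e"]=Rt@T[:3,3]+s["tcp_pos"]
    else:
        d["R"]=R.from_quat(d["rotation"]).as_matrix();d["e"]=np.array(d["eye"])
    return d
def proj(d,P):
    P=np.atleast_2d(P);c=(P-d["e"])@d["R"]
    x=c[:,0]/-c[:,2];y=-c[:,1]/-c[:,2];r2=x*x+y*y;k=1+d["k1"]*r2;K=d["camera_matrix"]
    return np.stack([K[0,0]*x*k+K[0,2],K[1,1]*y*k+K[1,2]],1)
def ray(d,uv):
    K=d["camera_matrix"];uv=np.atleast_2d(uv).astype(float)
    xd=(uv[:,0]-K[0,2])/K[0,0];yd=(uv[:,1]-K[1,2])/K[1,1];x,y=xd.copy(),yd.copy()
    for _ in range(20):
        k=1+d["k1"]*(x*x+y*y);x=xd/k;y=yd/k
    return np.stack([x,-y,-np.ones_like(x)],1)@d["R"].T
def plane(d,uv,z):
    r=ray(d,uv);return d["e"]+r*((z-d["e"][2])/r[:,2])[:,None]
def save(d,name,box=None,f=1):
    im=d["color"]
    if box: im=im[box[1]:box[3],box[0]:box[2]]
    cv2.imwrite("pics/"+name+".png",cv2.resize(im,None,fx=f,fy=f,interpolation=cv2.INTER_CUBIC))
E
python3 - <<'E'
from h import *
d=cam("top");save(d,"b_top",(190,150,420,260),3.4)
d2=cam("scene");save(d2,"b_scene",(350,160,470,260),6)
save(d2,"b_scene2",(210,170,350,260),5.5)
for t in ["stand_top","flap_a_hinge","flap_a","tray_1_center","block_center"]:
    for c,dd in (("top",d),("scene",d2)):
        try:print(t,c,[(np.round(b["at"],1),round(b["p"],2)) for b in imaging.boxes_of(c,t)][:5])
        except Exception as e: print(t,c,e)
E
```

```text
stand_top top [(array([368.2, 206.9]), 0.73)]
stand_top scene [(array([257.7, 218.3]), 0.72)]
flap_a_hinge top [(array([237.3, 199.3]), 0.84)]
flap_a_hinge scene [(array([402.9, 207.9]), 0.86), (array([257.5, 217. ]), 0.53)]
flap_a top [(array([251.1, 191.7]), 0.91)]
flap_a scene [(array([168.3, 190.9]), 0.7), (array([425.3, 187.3]), 0.68), (array([391.3, 198.7]), 0.68)]
tray_1_center top [(array([230.4, 213.2]), 0.61)]
tray_1_center scene [(array([411.2, 201.2]), 0.62)]
block_center top [(array([304.2, 204.9]), 0.87)]
block_center scene [(array([325.4, 218.5]), 0.53), (array([231.8, 236.7]), 0.48)]
```

View pics/b_top.png

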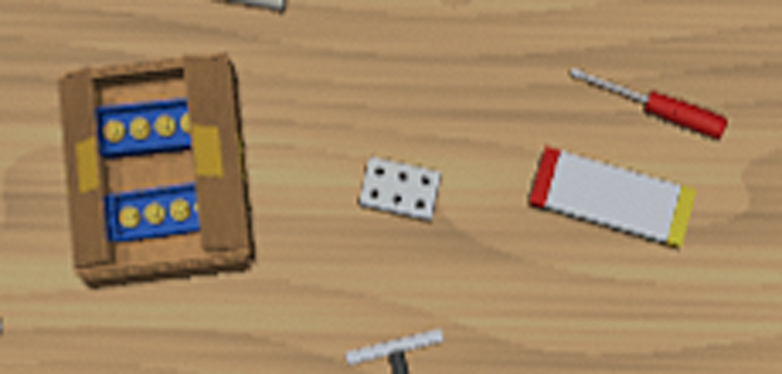

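View pics/b_scene.png

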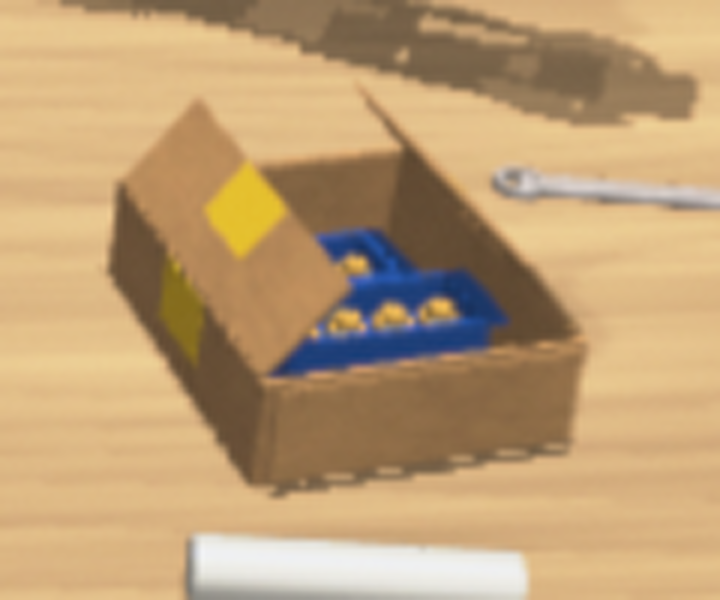

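View pics/b_scene2.png

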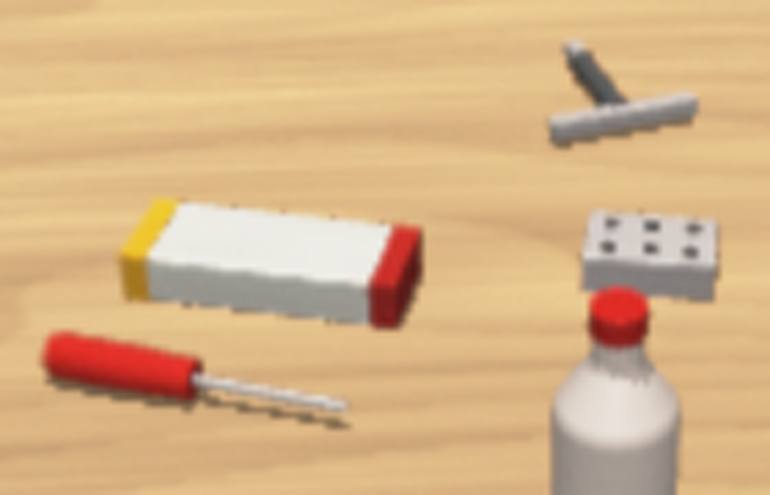

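```bash
cat > fit.py <<'E'
from h import *
from scipy.optimize import least_squares
def box_pts(p,L,W,z):
    c,s=np.cos(p[2]),np.sin(p[2]);o=np.array([[1,1],[1,-1],[-1,-1],[-1,1]])*[L/2,W/2]
    return np.c_[o@np.array([[c,s],[-s,c]])+p[:2],np.full(4,z)]
def fit(obs,p0,L,W):  # obs: list of (cam,[ (idx,z,u,v) ])
    def f(p):
        r=[]
        for d,l in obs:
            for i,z,u,v in l: r+=list(proj(d,box_pts(p,L,W,z)[i])[0]-[u,v])
        return r
    s=least_squares(f,p0,loss="soft_l1");return s.x,np.array(f(s.x)).reshape(-1,2)
def overlay(d,items,name,box,f):
    im=cv2.resize(d["color"][box[1]:box[3],box[0]:box[2]],None,fx=f,fy=f,interpolation=cv2.INTER_CUBIC)
    for p,L,W,z,col in items:
        q=((proj(d,box_pts(p,L,W,z))+0.5-[box[0],box[1]])*f).astype(np.int32)
        cv2.polylines(im,[q],True,col,1)
    cv2.imwrite("pics/"+name+".png",im)
E
python3 - <<'E'
from fit import *
t=cam("top");s=cam("scene")
T=lambda i,z,u,v:(i,z,u/3.4+190-.5,v/3.4+150-.5)
S=lambda i,z,u,v:(i,z,u/6+350-.5,v/6+160-.5)
S2=lambda i,z,u,v:(i,z,u/5.5+210-.5,v/5.5+170-.5)
# idx: 0 (+x,+y) 1 (+x,-y) 2(-x,-y) 3(-x,+y)
# carton x axis ~ world x
ot=[T(0,.062,62,75),T(1,.062,230,56),T(2,.062,250,258),T(3,.062,78,265),T(2,0,255,270),T(3,0,95,287)]
os_=[S(1,.062,260,380),S(0,.062,585,345),S(2,.062,122,185),S(1,0,250,485),S(0,0,570,455),S(2,0,108,272)]
for o in ([(t,ot)],[(s,os_)],[(t,ot),(s,os_)]):
    p,r=fit(o,[.55,.2,0],.204,.176);print("carton",p,np.abs(r).max(),)
pc=p
# stand: x axis toward red (image left => +y world). idx0=+x(red),+y ; +y is left of +x: heading +y => left = -x (toward robot)
st=[T(0,.03,530,205),T(1,.03,547,147),T(2,.03,695,187),T(3,.03,678,246)]
ss=[S2(0,.03,392,227),S2(0,.03,422,230)][1:]+[S2(1,.03,375,280),S2(2,.03,123,255),S2(3,.03,160,200),S2(1,0,372,325),S2(2,0,128,298)]
for o in ([(t,st)],[(s,ss)],[(t,st),(s,ss)]):
    p,r=fit(o,[.53,-.2,1.5],.16,.06);print("stand",p,np.abs(r).max())
ps=p
bt=[T(0,.025,360,205),T(1,.025,370,158),T(2,.025,441,172),T(3,.025,431,220)]
bs=[S2(0,.025,718,220),S2(1,.025,715,262),S2(2,.025,583,250),S2(3,.025,595,212)]
for o in ([(t,bt)],[(s,bs)],[(t,bt),(s,bs)]):
    p,r=fit(o,[.53,0,1.5],.076,.05);print("block",p,np.abs(r).max())
pb=p
np.savez("poses.npz",c=pc,s=ps,b=pb)
G=(0,255,0);Rr=(0,0,255)
it=[(pc,.204,.176,.062,G),(pc,.204,.176,0,Rr),(ps,.16,.06,.03,G),(ps,.16,.06,0,Rr),(pb,.076,.05,.025,G),(pc,.194,.166,.062,(255,255,0))]
overlay(t,it,"c_top",(190,150,420,260),3.4)
overlay(s,it,"c_scene",(210,160,470,260),3)
# tray height tests
E
```

```text
carton [0.54644069 0.24720465 0.13185918] 3.111507741510053
carton [0.54642787 0.24941769 0.126599  ] 1.6088552379190446
carton [0.54668209 0.24833991 0.13175818] 3.0294538060553577
stand [ 0.53198711 -0.21633522  1.32178743] 0.8896549451427518
stand [ 0.52688842 -0.21963779  1.28189372] 3.737867357167488
stand [ 0.52995242 -0.21778112  1.30439534] 4.716406390166696
block [5.35139488e-01 5.03240038e-04 1.39193936e+00] 0.2707803305711991
block [5.29820055e-01 9.98189449e-04 1.35682047e+00] 0.9002778578251025
block [5.34129194e-01 4.87944878e-04 1.38217421e+00] 1.671088175389599
```

View pics/c_top.png

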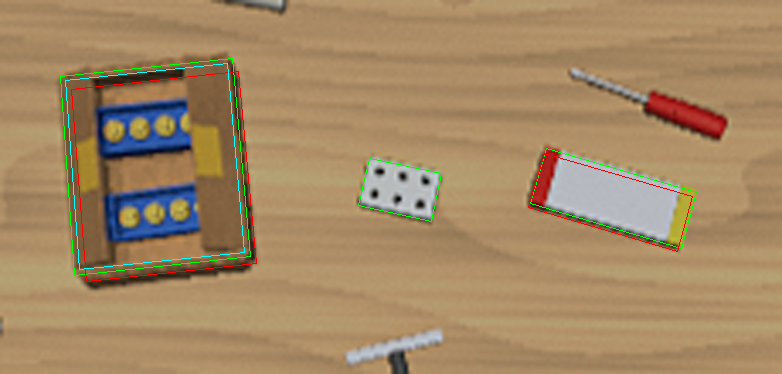

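View pics/c_scene.png

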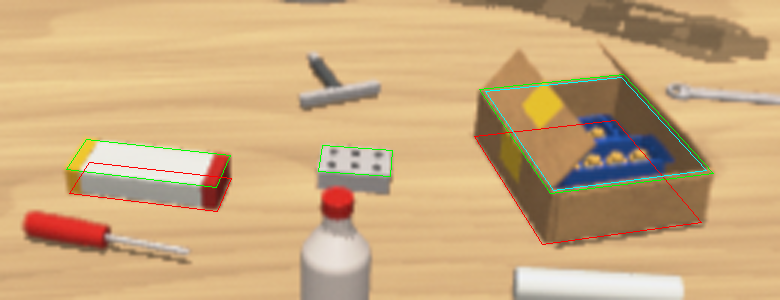

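```bash
python3 - <<'E'
from fit import *
t=cam("top");s=cam("scene")
T=lambda i,z,u,v:(i,z,u/3.4+190-.5,v/3.4+150-.5)
S2=lambda i,z,u,v:(i,z,u/5.5+210-.5,v/5.5+170-.5)
st=[T(0,.03,530,205),T(1,.03,547,147),T(2,.03,695,187),T(3,.03,678,246)]
ss=[S2(0,.03,422,229),S2(1,.03,402,287),S2(2,.03,122,255),S2(3,.03,160,199),S2(1,0,400,328),S2(2,0,126,299)]
for o in ([(t,st)],[(s,ss)],[(t,st),(s,ss)]):
    p,r=fit(o,[.53,-.2,1.5],.16,.06);print("stand",p,np.abs(r).max())
P=dict(np.load("poses.npz"));P["s"]=p;np.savez("poses.npz",**P)
pc=P["c"]
G=(0,255,0);Rr=(0,0,255)
it=[(p,.16,.06,.03,G),(p,.16,.06,0,Rr)]
it2=[]
c,s_=np.cos(pc[2]),np.sin(pc[2])
for dx in (-.043,.043):
    for z,col in ((.031,(0,0,255)),(.057,(0,255,0))):
        it2.append(([pc[0]+c*dx,pc[1]+s_*dx,pc[2]],.048,.13,z,col))
overlay(t,it2,"d_top",(190,150,420,260),3.4)
overlay(s,it2,"d_scene",(350,160,470,260),6)
overlay(s,it,"d_scene2",(210,170,350,260),5)
E
```

```text
stand [ 0.53198711 -0.21633522  1.32178743] 0.8896549451427518
stand [ 0.52860159 -0.21710134  1.31494199] 0.682132198937154
stand [ 0.53058791 -0.21676951  1.31708797] 1.141187772565047
```

View pics/d_top.png

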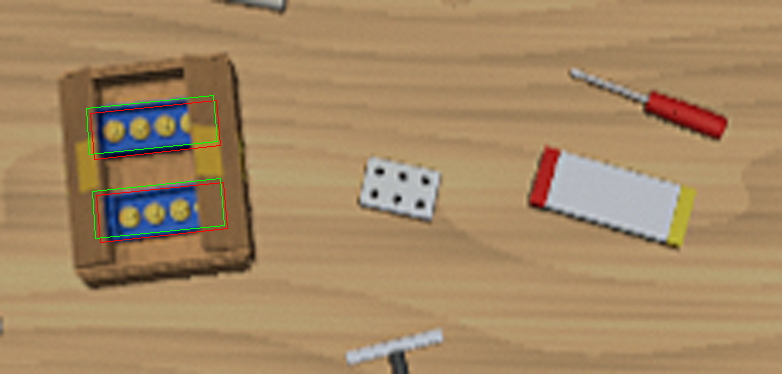

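View pics/d_scene.png

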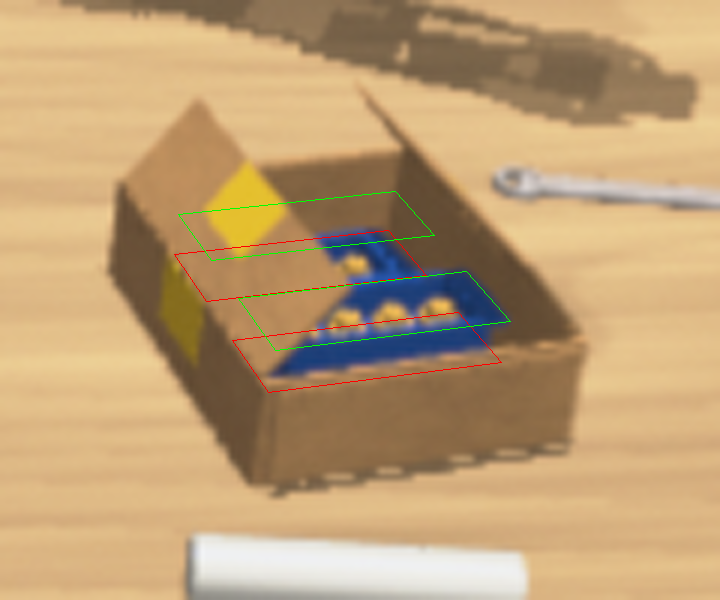

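View pics/d_scene2.png

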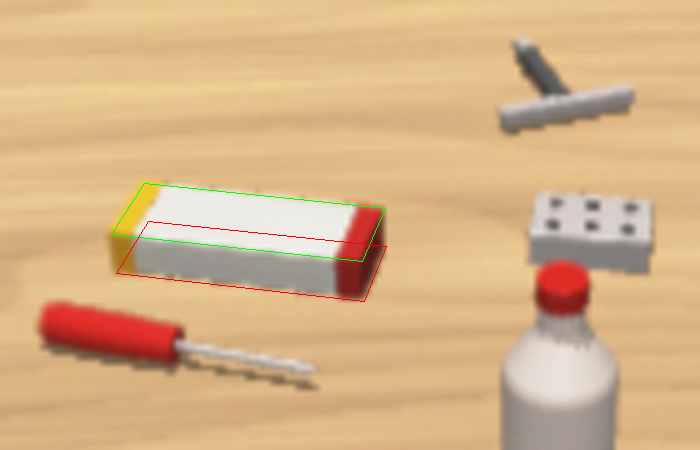

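```bash
cat > mv.py <<'E'
from h import *
def yaw():
    m=R.from_quat(read_state()["tool_rot"]).as_matrix();return np.arctan2(m[1,0],m[0,0])
def go(*wps):
    """wps: (x,y,z,yaw) -> row numbers from current pose, sequential"""
    s=read_state();m=R.from_quat(s["tool_rot"]).as_matrix();y0=np.arctan2(m[1,0],m[0,0])
    # commanded orientation assumed exactly down
    c,sn=np.cos(y0),np.sin(y0);M=np.array([[c,sn,0],[sn,-c,0],[0,0,-1]])
    print("t",round(s["time_s"],2),"tcp",np.round(s["tcp_pos"],4),"yaw",round(y0,4),"w",round(s["gripper_width"]*92,1),"F",np.round(s["ft_force"],1), "tilt",np.round(m[2],4))
    for w in wps:
        d=M.T@(np.array(w[:3])-s["tcp_pos"])/.4
        sp=-((w[3]-y0+np.pi)%(2*np.pi)-np.pi)/np.pi
        dist=np.linalg.norm(d)*.4/.0625
        print("->",np.round(w,4),"rows:",np.round(d,4),round(sp,4),"nrows from start",round(dist,1),round(abs(sp)*180/10.7,1))
P=dict(np.load("poses.npz"))
def C(x,y,z,dyaw=0):
    c,s=np.cos(P["c"][2]),np.sin(P["c"][2]);return (P["c"][0]+c*x-s*y,P["c"][1]+s*x+c*y,z,P["c"][2]+dyaw)
def S(x,y,z,dyaw=-np.pi/2):
    a=P["s"][2];c,s=np.cos(a),np.sin(a);return (P["s"][0]+c*x-s*y,P["s"][1]+s*x+c*y,z,a+dyaw)
E
python3 -c "
from mv import *
go(C(0,0,.2),C(0,0,.08))"
```

```text
t 0.95 tcp [0.2273 0.4733 0.2268] yaw 1.123 w 92.2 F [0.3 0.  0.2] tilt [ 1.e-04  0.e+00 -1.e+00]
-> [0.5467 0.2483 0.2    0.1318] rows: [-0.1612  0.9632  0.0669] 0.3155 nrows from start 6.3 5.3
-> [0.5467 0.2483 0.08   0.1318] rows: [-0.1612  0.9632  0.3669] 0.3155 nrows from start 6.7 5.3
```

Call:
play_rows(
  targets=[
    [-0.161,0.963,0.067,0.3155,1],
    [-0.161,0.963,0.067,0.3155,1],
    [-0.161,0.963,0.067,0.3155,1],
    [-0.161,0.963,0.067,0.3155,1],
    [-0.161,0.963,0.067,0.3155,1],
    [-0.161,0.963,0.067,0.3155,1],
    [-0.161,0.963,0.067,0.3155,1],
    [-0.161,0.963,0.067,0.3155,1],
    [-0.161,0.963,0.067,0.3155,1],
  ],
  force=20,
)

```text
time_s: 2.08
tcp_pos: [0.5454, 0.2496, 0.2001]
tool_rot: [0.998, 0.067, -0.0, -0.0]
ft_force: [0.2, 0.8, -0.3]
gripper_width: 0.067
```

```bash
python3 -c "
from mv import *
from fit import overlay
d=cam('wrist')
p=P['c']
overlay(d,[(p,.204,.176,.062,(0,255,0)),(p,.194,.171,.062,(255,255,0))],'e_wrist',(0,0,640,400),1.2)
go(C(0,0,.08),C(0,.04,.08),C(0,.0855,.08),C(0,.098,.08))"
```

```text
t 2.12 tcp [0.5454 0.2498 0.2003] yaw 0.134 w 3.7 F [-0.3  0.1  0.4] tilt [-1.e-04 -4.e-04 -1.e+00]
-> [0.5467 0.2483 0.08   0.1318] rows: [0.0028 0.004  0.3007] 0.0007 nrows from start 1.9 0.0
-> [0.5414 0.288  0.08   0.1318] rows: [ 0.003  -0.096   0.3007] 0.0007 nrows from start 2.0 0.0
-> [0.5354 0.3331 0.08   0.1318] rows: [ 0.0033 -0.2097  0.3007] 0.0007 nrows from start 2.3 0.0
-> [0.5338 0.3455 0.08   0.1318] rows: [ 0.0033 -0.241   0.3007] 0.0007 nrows from start 2.5 0.0
```

View pics/e_wrist.png

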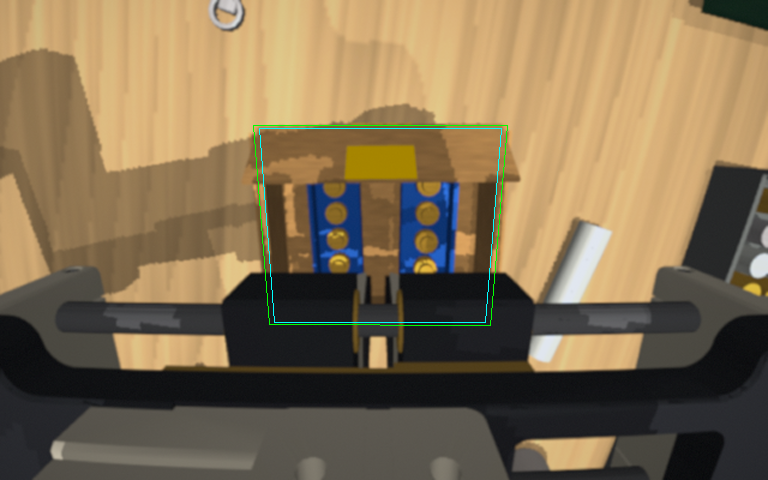

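Call:
play_rows(
  targets=[
    [0.003,0.004,0.15,0,1],
    [0.003,0.004,0.3,0,1],
    [0.003,0.004,0.3,0,1],
    [0.003,-0.05,0.3,0,1],
    [0.003,-0.1,0.3,0,1],
    [0.003,-0.14,0.3,0,1],
    [0.003,-0.18,0.3,0,1],
    [0.003,-0.21,0.3,0,1],
    [0.003,-0.22,0.3,0,1],
    [0.003,-0.22,0.3,0,1],
  ],
)

```text
time_s: 3.38
tcp_pos: [0.5362, 0.336, 0.0798]
tool_rot: [0.998, 0.066, -0.0, -0.0]
ft_force: [0.4, -0.1, 0.6]
gripper_width: 0.004
```

```bash
python3 -c "
from mv import *
go(C(0,.092,.08))
s=cam('scene');save(s,'f1',(350,140,490,260),5.5)
print([(np.round(b['at']),b['p']) for b in imaging.boxes_of('scene','flap_a')])
t=cam('top');save(t,'f1t',(190,150,290,250),5)"
```

```text
t 3.38 tcp [0.5362 0.336  0.0798] yaw 0.1319 w 0.4 F [ 0.4 -0.1  0.6] tilt [-3.e-04 -2.e-04 -1.e+00]
-> [0.5346 0.3395 0.08   0.1318] rows: [-0.0027 -0.0093 -0.0006] 0.0 nrows from start 0.1 0.0
[(array([388., 197.]), 0.88)]
```

View pics/f1.png

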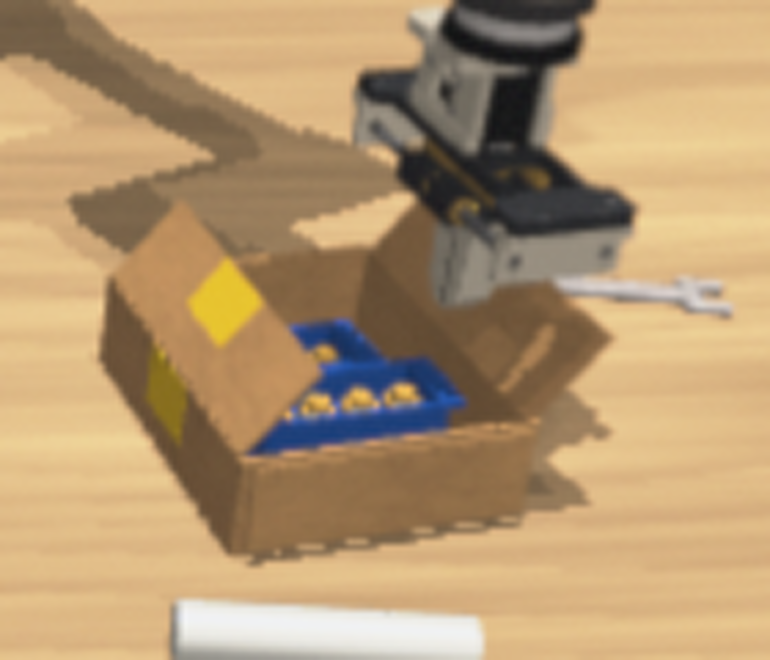

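```bash
python3 -c "
from mv import *
s=cam('scene')
for a in (1.8,2.0,2.1,2.2,2.3,2.4):
    p=C(.097,.0855-.062*np.cos(a),.062+.062*np.sin(a));q=C(.097,-.0855+.062*np.cos(a),.062+.062*np.sin(a));q2=C(-.097,-.0855+.062*np.cos(a),.062+.062*np.sin(a))
    print(a,(proj(s,[p[:3],q[:3],q2[:3]])+.5-[350,140])*5.5)
"
```

```text
1.8 [[575.60248065 326.50788534]
 [229.01603028 366.66735396]
 [102.30317516 192.72061847]]
2.0 [[593.52334302 330.58059516]
 [206.83405285 375.667785  ]
 [ 83.00869004 200.47548342]]
2.1 [[601.49324515 334.02256397]
 [196.20135525 381.48824435]
 [ 73.81394457 205.57425239]]
2.2 [[608.6944051  338.34744145]
 [186.03081048 388.10601838]
 [ 65.05475265 211.41577557]]
2.3 [[615.05744407 343.50297153]
 [176.43299681 395.44705626]
 [ 56.82520799 217.93558332]]
2.4 [[620.52322166 349.42865441]
 [167.51117198 403.42904779]
 [ 49.21286491 225.06157463]]
```

Call:
play_rows(
  targets=[
    [-0.002,-0.006,0,0,1],
    [-0.002,-0.006,0,0,1],
    [-0.002,0.1,0,0,1],
    [-0.002,0.22,0,0,1],
    [-0.002,0.27,0,0,1],
    [-0.002,0.32,0,0,1],
    [-0.002,0.36,0,0,1],
    [-0.002,0.4,0,0,1],
    [-0.002,0.43,0,0,1],
    [-0.002,0.447,0,0,1],
    [-0.002,0.447,0,0,1],
  ],
)

```text
time_s: 4.95
tcp_pos: [0.5591, 0.158, 0.0799]
tool_rot: [0.998, 0.066, -0.0, 0.0]
ft_force: [0.4, -0.3, -0.1]
gripper_width: 0.002
```

```bash
python3 -c "
from mv import *
go(C(0,-.0905,.08))
s=cam('scene');save(s,'f2',(350,140,490,260),5.5)"
```

```text
t 4.95 tcp [0.5591 0.158  0.0799] yaw 0.1314 w 0.2 F [ 0.4 -0.3 -0.1] tilt [-1.e-04  2.e-04 -1.e+00]
-> [0.5586 0.1586 0.08   0.1318] rows: [-0.001  -0.0017 -0.0003] -0.0001 nrows from start 0.0 0.0
```

View pics/f2.png

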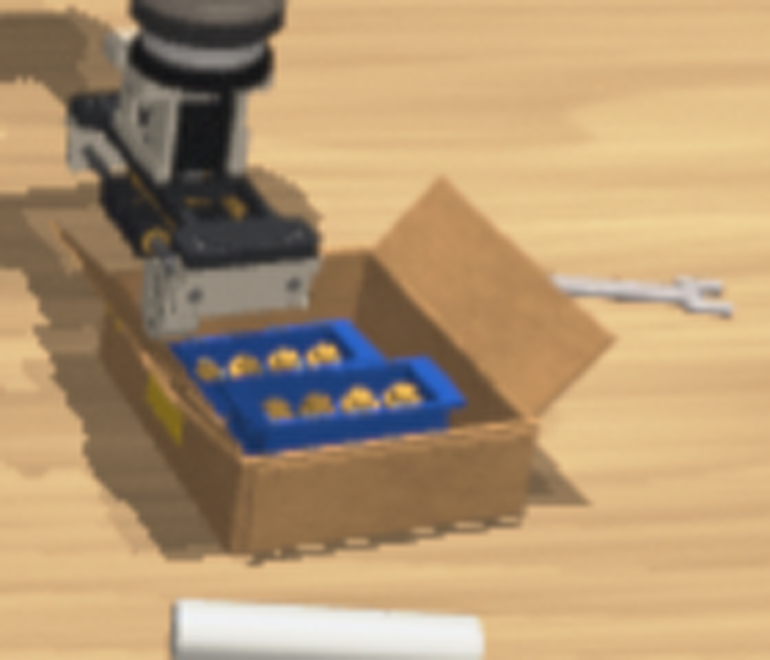

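```bash
python3 -c "
from mv import *
go(C(0,-.06,.08),C(0.0,-.05,.2))"
```

```text
t 5.0 tcp [0.559  0.1583 0.0799] yaw 0.1317 w 0.3 F [-0.6 -0.1 -0.1] tilt [ 0.e+00  2.e-04 -1.e+00]
-> [0.5546 0.1889 0.08   0.1318] rows: [-0.001  -0.0772 -0.0002] -0.0 nrows from start 0.5 0.0
-> [0.5533 0.1988 0.2    0.1318] rows: [-0.001  -0.1022 -0.3002] -0.0 nrows from start 2.0 0.0
```

Call:
play_rows(
  targets=[
    [-0.001,-0.08,0,0,1],
    [-0.001,-0.075,-0.1,0,-0.35],
    [-0.001,-0.05,-0.2,0,-0.35],
    [-0.001,-0.04,-0.3,0,-0.35],
    [-0.001,-0.04,-0.35,0,-0.35],
    [-0.001,-0.04,-0.35,0,-0.35],
  ],
)

```text
time_s: 5.75
tcp_pos: [0.5572, 0.1747, 0.2215]
tool_rot: [0.998, 0.066, 0.002, -0.0]
ft_force: [0.2, -0.6, -0.0]
gripper_width: 0.496
```

```bash
python3 -c "
from mv import *
from fit import overlay
go(C(0.043,0,.1),C(0.043,0,.035))
d=cam('wrist')
p=P['c']
pp=lambda x,y:(C(x,y,0)[0],C(x,y,0)[1],p[2])
overlay(d,[(p,.204,.176,.062,(0,255,0)),(pp(.043,0),.048,.13,.057,(0,255,255)),(pp(-.043,0),.048,.13,.031,(0,0,255))],'g_wrist',(120,0,520,300),2)"
```

```text
t 5.75 tcp [0.5572 0.1747 0.2215] yaw 0.1324 w 45.6 F [ 0.2 -0.6 -0. ] tilt [ 3.7e-03 -1.0e-04 -1.0e+00]
-> [0.5893 0.254  0.1    0.1318] rows: [ 0.1058 -0.1859  0.3038] 0.0002 nrows from start 2.4 0.0
-> [0.5893 0.254  0.035  0.1318] rows: [ 0.1058 -0.1859  0.4663] 0.0002 nrows from start 3.3 0.0
```

View pics/g_wrist.png

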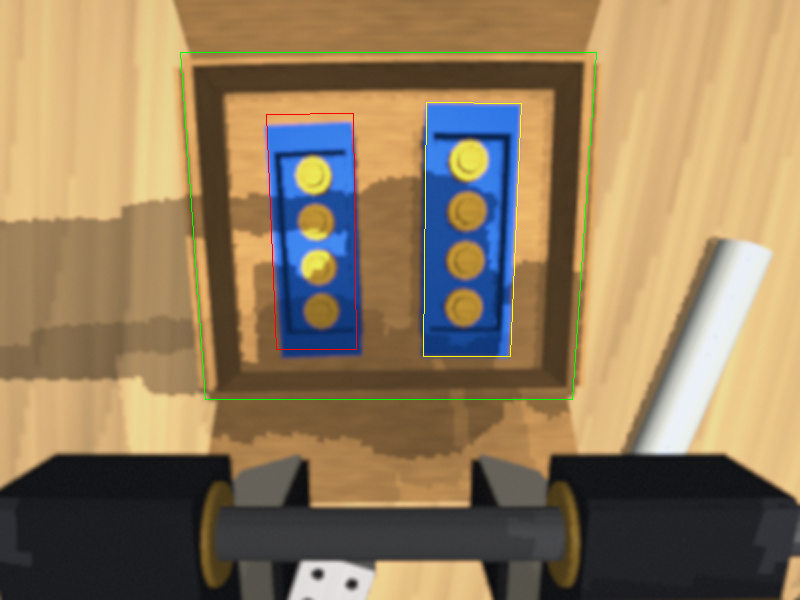

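Call:
play_rows(
  targets=[
    [0.106,-0.1,0.05,0,-0.26],
    [0.106,-0.186,0.15,0,-0.26],
    [0.106,-0.186,0.25,0,-0.26],
    [0.106,-0.186,0.33,0,-0.26],
    [0.106,-0.186,0.33,0,-0.26],
  ],
  force=35,
)

```text
time_s: 6.42
tcp_pos: [0.5859, 0.2531, 0.0835]
tool_rot: [0.998, 0.066, -0.004, 0.001]
ft_force: [-0.0, -0.4, 0.0]
gripper_width: 0.633
```

```bash
python3 -c "
from mv import *
go(C(0.043,0,.035),C(0.043,0,.19),S(.015,0,.2),S(.015,0,.05),S(.015,0,.035))"
```

```text
t 6.42 tcp [0.5859 0.2531 0.0835] yaw 0.1323 w 58.2 F [-0.  -0.4  0. ] tilt [-0.0087  0.0013 -1.    ]
-> [0.5893 0.254  0.035  0.1318] rows: [ 0.0087 -0.0011  0.1213] 0.0002 nrows from start 0.8 0.0
-> [0.5893 0.254  0.19   0.1318] rows: [ 0.0087 -0.0011 -0.2662] 0.0002 nrows from start 1.7 0.0
-> [ 0.5344 -0.2022  0.2    -0.2537] rows: [-0.2779  1.1114 -0.2912] 0.1229 nrows from start 7.6 2.1
-> [ 0.5344 -0.2022  0.05   -0.2537] rows: [-0.2779  1.1114  0.0838] 0.1229 nrows from start 7.4 2.1
-> [ 0.5344 -0.2022  0.035  -0.2537] rows: [-0.2779  1.1114  0.1213] 0.1229 nrows from start 7.4 2.1
```

Call:
play_rows(
  targets=[
    [0.0,0.0,0.0,0,-0.26],
    [0,0,0,0,-0.26],
  ],
)

```text
time_s: 6.68
tcp_pos: [0.5896, 0.2538, 0.0896]
tool_rot: [0.998, 0.066, 0.001, -0.0]
ft_force: [0.2, -0.4, 0.4]
gripper_width: 0.629
```

```bash
python3 -c "
from mv import *
go(C(0.043,0,.035))"
```

```text
t 6.67 tcp [0.5896 0.2538 0.0896] yaw 0.1317 w 57.9 F [ 0.2 -0.4  0.4] tilt [ 2.9e-03 -5.0e-04 -1.0e+00]
-> [0.5893 0.254  0.035  0.1318] rows: [-0.0008 -0.0005  0.1365] -0.0 nrows from start 0.9 0.0
```

Down, close, then a small lift to check.

Call:
play_rows(
  targets=[
    [0,0,0.07,0,-0.26],
    [0,0,0.136,0,-0.26],
    [0,0,0.136,0,-0.26],
    [0,0,0.136,0,-0.26],
    [0,0,0.136,0,0.3],
    [0,0,0.136,0,1],
    [0,0,0.136,0,1],
    [0,0,0.136,0,1],
    [0,0,0.136,0,1],
    [0,0,0.1,0,1],
    [0,0,0.06,0,1],
    [0,0,0.06,0,1],
  ],
  force=35,
)

```text
time_s: 8.18
tcp_pos: [0.5899, 0.254, 0.066]
tool_rot: [0.998, 0.066, 0.002, -0.0]
ft_force: [-0.6, -1.0, -1.5]
gripper_width: 0.52
```

```bash
python3 -c "
from mv import *
go(C(0.043,0,.19),C(0,-.1,.19),S(.015,0,.2),S(.015,0,.05))
s=cam('scene');save(s,'i1',(350,120,490,260),4.2)"
```

```text
t 8.18 tcp [0.5899 0.254  0.066 ] yaw 0.1319 w 47.9 F [-0.6 -1.  -1.5] tilt [ 3.7e-03 -7.0e-04 -1.0e+00]
-> [0.5893 0.254  0.19   0.1318] rows: [-1.400e-03 -1.000e-04 -3.099e-01] 0.0 nrows from start 2.0 0.0
-> [0.5598 0.1492 0.19   0.1318] rows: [-0.1089  0.2499 -0.3099] 0.0 nrows from start 2.6 0.0
-> [ 0.5344 -0.2022  0.2    -0.2537] rows: [-0.2875  1.1125 -0.3349] 0.1227 nrows from start 7.7 2.1
-> [ 0.5344 -0.2022  0.05   -0.2537] rows: [-0.2875  1.1125  0.0401] 0.1227 nrows from start 7.4 2.1
```

View pics/i1.png

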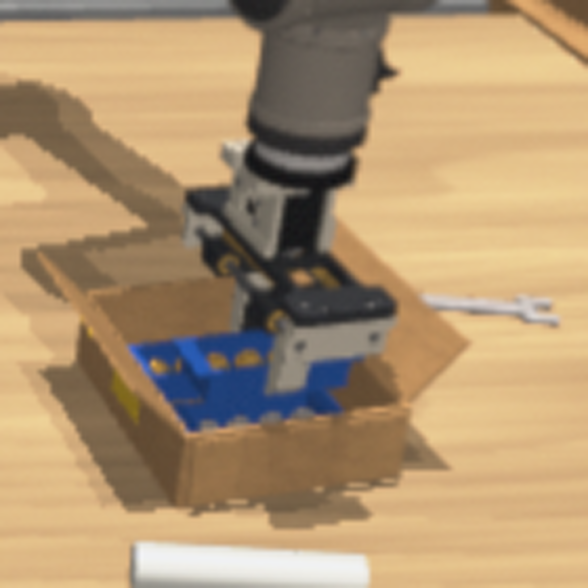

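Call:
play_rows(
  targets=[
    [0,0,-0.1,0,1],
    [0,0,-0.19,0,1],
    [-0.01,0.03,-0.22,0,1],
    [-0.04,0.1,-0.22,0.01,1],
    [-0.07,0.2,-0.22,0.02,1],
    [-0.1,0.31,-0.22,0.035,1],
    [-0.13,0.42,-0.22,0.05,1],
    [-0.16,0.53,-0.22,0.065,1],
    [-0.19,0.64,-0.22,0.08,1],
    [-0.22,0.74,-0.22,0.095,1],
    [-0.24,0.83,-0.22,0.11,1],
    [-0.26,0.9,-0.22,0.12,1],
    [-0.26,0.93,-0.22,0.1227,1],
    [-0.26,0.93,-0.22,0.1227,1],
  ],
)

```text
time_s: 9.98
tcp_pos: [0.5342, -0.1291, 0.1512]
tool_rot: [0.992, -0.127, -0.001, -0.0]
ft_force: [0.3, 0.9, -1.8]
gripper_width: 0.519
```

```bash
python3 -c "
from mv import *
go(S(.015,0,.15),S(.015,0,.06),S(.015,0,.035))
s=cam('scene');save(s,'i2',(210,120,350,260),4.2)
"
```

```text
t 9.97 tcp [ 0.5342 -0.1291  0.1512] yaw -0.2546 w 47.8 F [ 0.3  0.9 -1.8] tilt [-1.2e-03 -5.0e-04 -1.0e+00]
-> [ 0.5344 -0.2022  0.15   -0.2537] rows: [0.0465 0.1768 0.003 ] -0.0003 nrows from start 1.2 0.0
-> [ 0.5344 -0.2022  0.06   -0.2537] rows: [0.0465 0.1768 0.228 ] -0.0003 nrows from start 1.9 0.0
-> [ 0.5344 -0.2022  0.035  -0.2537] rows: [0.0465 0.1768 0.2905] -0.0003 nrows from start 2.2 0.0
```

View pics/i2.png

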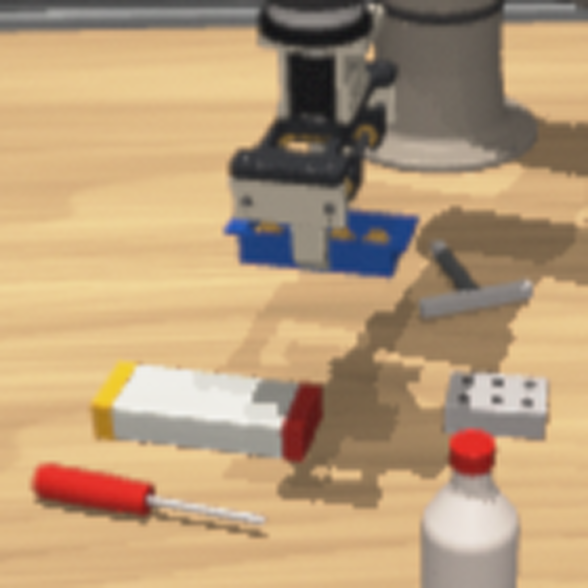

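Call:
play_rows(
  targets=[
    [0.02,0.08,0.0,0,1],
    [0.0465,0.165,0.06,0,1],
    [0.0465,0.1768,0.128,0,1],
    [0.0465,0.1768,0.16,0,1],
    [0.0465,0.1768,0.16,0,1],
    [0.0465,0.1768,0.16,0,1],
  ],
)

```text
time_s: 10.78
tcp_pos: [0.5356, -0.2014, 0.0889]
tool_rot: [0.992, -0.126, 0.001, 0.0]
ft_force: [0.1, 0.1, -1.9]
gripper_width: 0.522
```

```bash
python3 -c "
from mv import *
from fit import overlay
go(S(.015,0,.035))
d=cam('wrist')
z=read_state()['tcp_pos'][2]
p=P['s'];q=S(.015,0,0)
overlay(d,[(p,.16,.06,.03,(0,255,0)),((q[0],q[1],p[2]),.13,.048,z+.022,(0,255,255))],'i3',(120,0,520,300),2)
s=cam('scene');overlay(s,[(p,.16,.06,.03,(0,255,0)),((q[0],q[1],p[2]),.13,.048,z+.022,(0,255,255))],'i3s',(210,160,330,240),6.5)
s=cam('top');overlay(s,[(p,.16,.06,.03,(0,255,0)),((q[0],q[1],p[2]),.13,.048,z+.022,(0,255,255))],'i3t',(320,160,420,240),6.5)
"
```

```text
t 10.78 tcp [ 0.5356 -0.2014  0.0889] yaw -0.2524 w 48.0 F [ 0.1  0.1 -1.9] tilt [ 1.7e-03  2.0e-04 -1.0e+00]
-> [ 0.5344 -0.2022  0.035  -0.2537] rows: [-0.0025  0.0029  0.1349] 0.0004 nrows from start 0.9 0.0
```

View pics/i3.png

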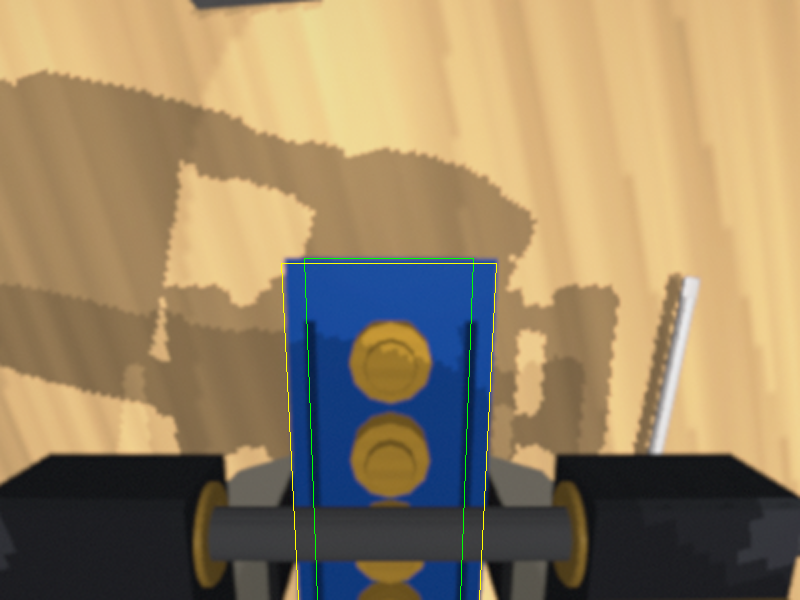

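View pics/i3s.png

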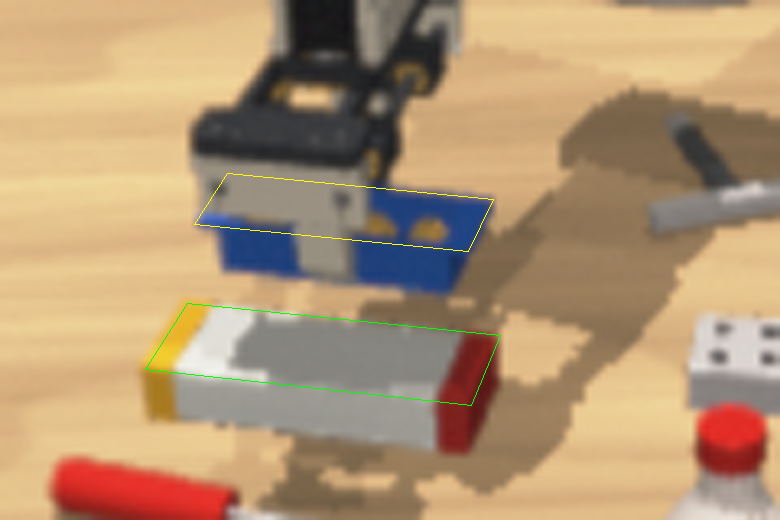

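View pics/i3t.png

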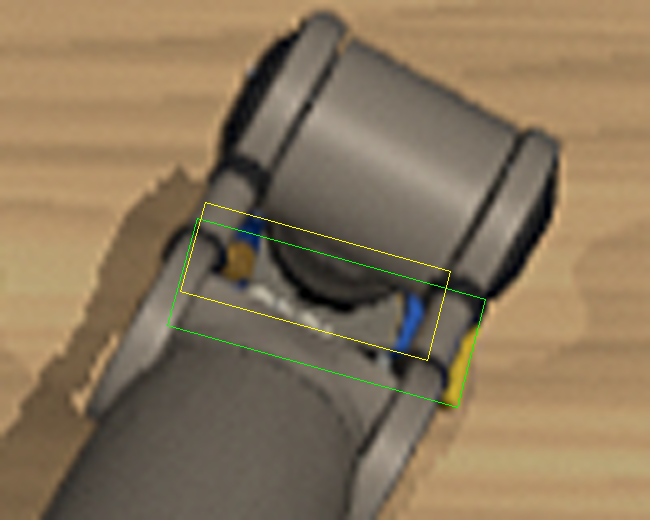

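Call:
play_rows(
  targets=[
    [-0.0025,0.003,0.05,0.0004,1],
    [-0.0025,0.003,0.1,0.0004,1],
    [-0.0025,0.003,0.12,0.0004,1],
    [-0.0025,0.003,0.125,0.0004,1],
    [-0.0025,0.003,0.13,0.0004,1],
    [-0.0025,0.003,0.13,0.0004,1],
  ],
)

```text
time_s: 11.68
tcp_pos: [0.5338, -0.203, 0.0364]
tool_rot: [0.992, -0.127, 0.0, 0.0]
ft_force: [-0.7, 0.4, -2.4]
gripper_width: 0.516
```

```bash
python3 -c "
from mv import *
go(S(.015,0,.0345))
s=cam('scene');save(s,'i4s',(210,160,330,240),6.5)
"
```

```text
t 11.68 tcp [ 0.5338 -0.203   0.0364] yaw -0.2549 w 47.5 F [-0.7  0.4 -2.4] tilt [ 9.e-04  1.e-04 -1.e+00]
-> [ 0.5344 -0.2022  0.0345 -0.2537] rows: [ 0.0008 -0.0021  0.0047] -0.0004 nrows from start 0.0 0.0
```

View pics/i4s.png

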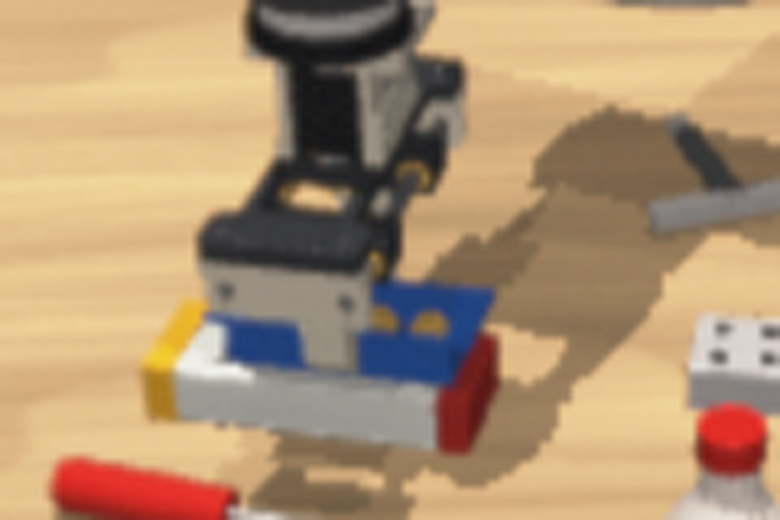

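Call:
play_rows(
  targets=[
    [0.0008,-0.002,0.005,0,1],
    [0.0008,-0.002,0.005,0,1],
    [0.0008,-0.002,0.005,0,0.2],
    [0.0008,-0.002,0.005,0,-0.26],
    [0.0008,-0.002,0.005,0,-0.26],
    [0.0008,-0.002,0.005,0,-0.26],
    [0.0008,-0.002,-0.06,0,-0.26],
    [0.0008,-0.002,-0.15,0,-0.26],
    [0.0008,0.05,-0.3,0,-0.26],
    [0.0008,0.15,-0.45,0,-0.26],
    [0.0008,0.19,-0.47,0,-0.26],
    [0.0008,0.19,-0.47,0,-0.26],
    [0.0008,0.19,-0.47,0,-0.26],
    [0.0008,0.19,-0.47,0,-0.26],
  ],
)

```text
time_s: 13.48
tcp_pos: [0.5144, -0.2752, 0.2225]
tool_rot: [0.992, -0.127, -0.001, -0.001]
ft_force: [-0.2, 0.7, 0.7]
gripper_width: 0.634
```

```bash
python3 -c "
from mv import *
from fit import overlay
go(S(.015,0,.0345))
d=cam('wrist')
p=P['s'];q=S(.015,0,0)
overlay(d,[(p,.16,.06,.03,(0,255,0)),((q[0],q[1],p[2]),.13,.048,.056,(0,255,255))],'j1',(120,0,520,300),2)
save(d,'j1r',(120,0,520,300),2)
"
```

```text
t 13.47 tcp [ 0.5144 -0.2752  0.2225] yaw -0.2539 w 58.3 F [-0.2  0.7  0.7] tilt [-0.0025 -0.0013 -1.    ]
-> [ 0.5344 -0.2022  0.0345 -0.2537] rows: [ 0.0024 -0.1891  0.47  ] -0.0 nrows from start 3.2 0.0
```

View pics/j1.png

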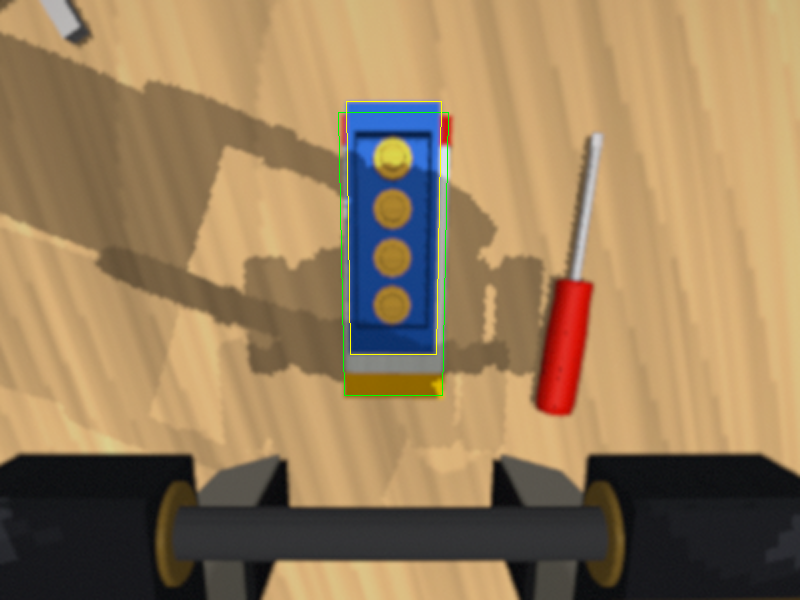

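View pics/j1r.png

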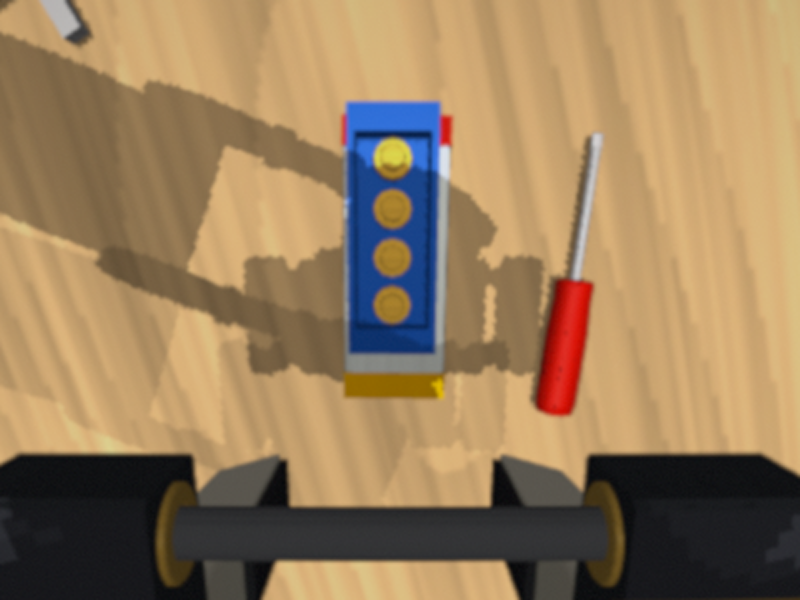

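```bash
python3 -c "
from mv import *
from fit import *
d=cam('wrist')
W=lambda i,z,u,v:(i,z,u/2+120-.5,v/2-.5)
print(fit([(d,[W(0,.03,342,115),W(1,.03,452,116),W(2,.03,443,397),W(3,.03,345,397)])],P['s'],.16,.06))
print(fit([(d,[W(0,.056,346,101),W(1,.056,441,101),W(2,.056,436,354),W(3,.056,349,354)])],P['s'],.13,.048))
print(S(.015,0,0))
im=d['color'][0:240,280:360];cv2.imwrite('pics/j2.png',cv2.resize(im[40:210],None,fx=6,fy=3.5,interpolation=cv2.INTER_CUBIC))
"
```

```text
(array([ 0.53159775, -0.21853079,  1.30813601]), array([[ 0.18334141, -0.18688527],
       [-0.24873455, -0.17648186],
       [ 0.12114017,  0.43967545],
       [-0.05275156,  0.02688394]]))
(array([ 0.53422182, -0.2023366 ,  1.31389252]), array([[ 0.04308791, -0.06363715],
       [-0.09173516,  0.07449413],
       [-0.07936864,  0.05157832],
       [ 0.13231901, -0.07040332]]))
(np.float64(0.5343528404149716), np.float64(-0.20224968750983777), 0, np.float64(-0.25370835583546447))
```

View pics/j2.png

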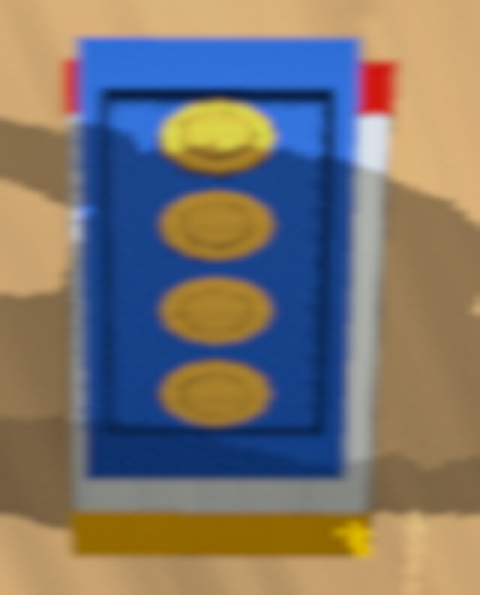

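```bash
python3 -c "
from mv import *
P['s']=np.array([.5314,-.2181,1.310]);np.savez('poses.npz',**P)
go(C(-.02,-.06,.22),C(0.0,-.07,.22),C(.043,-.0,.12),C(.043,0,.035))"
```

```text
t 13.57 tcp [ 0.5146 -0.2755  0.2229] yaw -0.2538 w 57.9 F [ 0.3 -0.1  0.9] tilt [-1.7e-03 -8.0e-04 -1.0e+00]
-> [0.5347 0.1862 0.22   0.1318] rows: [-0.2413 -1.1301  0.0073] -0.1227 nrows from start 7.4 2.1
-> [0.5559 0.1789 0.22   0.1318] rows: [-0.1855 -1.1257  0.0073] -0.1227 nrows from start 7.3 2.1
-> [0.5893 0.254  0.12   0.1318] rows: [-0.1517 -1.3283  0.2573] -0.1227 nrows from start 8.7 2.1
-> [0.5893 0.254  0.035  0.1318] rows: [-0.1517 -1.3283  0.4698] -0.1227 nrows from start 9.1 2.1
```

Call:
play_rows(
  targets=[
    [-0.03,-0.15,0,-0.03,-0.26],
    [-0.06,-0.3,0,-0.06,-0.26],
    [-0.09,-0.45,0,-0.09,-0.26],
    [-0.12,-0.6,0,-0.1227,-0.26],
    [-0.14,-0.75,0,-0.1227,-0.26],
    [-0.16,-0.88,0,-0.1227,-0.26],
    [-0.18,-1,0,-0.1227,-0.26],
    [-0.18,-1,0,-0.1227,-0.26],
  ],
)

```text
time_s: 14.58
tcp_pos: [0.5453, 0.1323, 0.2234]
tool_rot: [0.998, 0.068, -0.0, -0.0]
ft_force: [-0.5, -0.6, -0.4]
gripper_width: 0.631
```

```bash
python3 -c "
from mv import *
go(C(0.0,-.07,.22),C(.043,-.0,.12),C(.043,0,.035))"
```

```text
t 14.57 tcp [0.5453 0.1323 0.2234] yaw 0.1359 w 58.0 F [-0.5 -0.6 -0.4] tilt [-6.e-04 -8.e-04 -1.e+00]
-> [0.5559 0.1789 0.22   0.1318] rows: [ 0.042  -0.112   0.0084] 0.0013 nrows from start 0.8 0.0
-> [0.5893 0.254  0.12   0.1318] rows: [ 0.1502 -0.2866  0.2584] 0.0013 nrows from start 2.7 0.0
-> [0.5893 0.254  0.035  0.1318] rows: [ 0.1502 -0.2866  0.4709] 0.0013 nrows from start 3.7 0.0
```

Call:
play_rows(
  targets=[
    [0.042,-0.112,0.008,0.0013,-0.26],
    [0.042,-0.112,0.008,0.0013,-0.26],
    [0.042,-0.112,0.008,0.0013,-0.26],
    [0.042,-0.112,0.008,0.0013,-0.26],
  ],
)

```text
time_s: 15.08
tcp_pos: [0.5566, 0.174, 0.2208]
tool_rot: [0.998, 0.063, -0.0, 0.0]
ft_force: [1.4, -0.8, -0.2]
gripper_width: 0.63
```

```bash
python3 -c "
from mv import *
from fit import overlay
go(C(.043,-.0,.08),C(.043,0,.009))
d=cam('wrist')
p=P['c']
pp=lambda x,y:(C(x,y,0)[0],C(x,y,0)[1],p[2])
overlay(d,[(p,.204,.176,.062,(0,255,0)),(pp(.043,0),.048,.13,.031,(0,255,255)),(pp(-.043,0),.048,.13,.031,(0,0,255))],'k_wrist',(120,0,520,300),2)"
```

```text
t 15.07 tcp [0.5566 0.174  0.2208] yaw 0.1251 w 58.0 F [ 1.4 -0.8 -0.2] tilt [-1.e-04  3.e-04 -1.e+00]
-> [0.5893 0.254  0.08   0.1318] rows: [ 0.106  -0.1882  0.352 ] -0.0021 nrows from start 2.6 0.0
-> [0.5893 0.254  0.009  0.1318] rows: [ 0.106  -0.1882  0.5295] -0.0021 nrows from start 3.7 0.0
```

View pics/k_wrist.png

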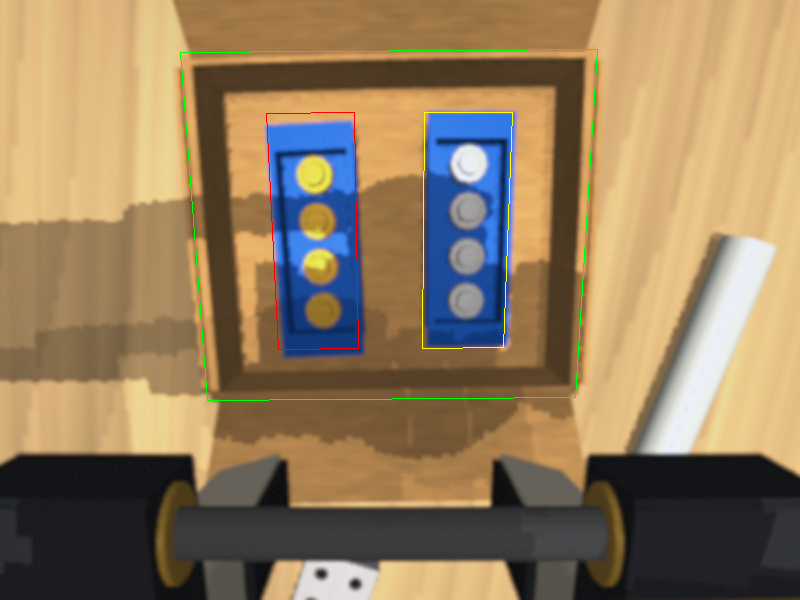

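Call:
play_rows(
  targets=[
    [0.108,-0.1,0.1,-0.002,-0.26],
    [0.108,-0.188,0.2,-0.002,-0.26],
    [0.108,-0.188,0.3,-0.002,-0.26],
    [0.108,-0.188,0.36,-0.002,-0.26],
    [0.108,-0.188,0.36,-0.002,-0.26],
    [0.108,-0.188,0.36,-0.002,-0.26],
  ],
)

```text
time_s: 15.88
tcp_pos: [0.591, 0.2551, 0.0782]
tool_rot: [0.998, 0.066, 0.001, -0.0]
ft_force: [0.7, 0.0, -0.2]
gripper_width: 0.632
```

```bash
python3 -c "
from mv import *
go(C(.044,-.0,.04),C(.044,0,.009))"
```

```text
t 15.88 tcp [0.591  0.2551 0.0782] yaw 0.132 w 58.1 F [ 0.7  0.  -0.2] tilt [ 2.2e-03 -4.0e-04 -1.0e+00]
-> [0.5903 0.2541 0.04   0.1318] rows: [-0.002   0.0021  0.0955] 0.0001 nrows from start 0.6 0.0
-> [0.5903 0.2541 0.009  0.1318] rows: [-0.002   0.0021  0.173 ] 0.0001 nrows from start 1.1 0.0
```

Call:
play_rows(
  targets=[
    [-0.002,0.002,0.06,0,-0.26],
    [-0.002,0.002,0.12,0,-0.26],
    [-0.002,0.002,0.16,0,-0.26],
    [-0.002,0.002,0.172,0,-0.26],
    [-0.002,0.002,0.172,0,-0.26],
    [-0.002,0.002,0.172,0,0.3],
    [-0.002,0.002,0.172,0,1],
    [-0.002,0.002,0.172,0,1],
    [-0.002,0.002,0.172,0,1],
    [-0.002,0.002,0.172,0,1],
  ],
)

```text
time_s: 17.12
tcp_pos: [0.5903, 0.2548, 0.009]
tool_rot: [0.998, 0.066, 0.001, -0.0]
ft_force: [2.4, 0.3, 5.5]
gripper_width: 0.523
```

```bash
python3 -c "
from mv import *
go(C(.044,-.0,.16),S(-.015,0,.16))"
```

```text
t 17.12 tcp [0.5903 0.2548 0.009 ] yaw 0.1327 w 48.2 F [2.4 0.3 5.5] tilt [ 2.5e-03 -4.0e-04 -1.0e+00]
-> [0.5903 0.2541 0.16   0.1318] rows: [-3.000e-04  1.600e-03 -3.775e-01] 0.0003 nrows from start 2.4 0.0
-> [ 0.5275 -0.2326  0.16   -0.2608] rows: [-0.3168  1.1869 -0.3775] 0.1253 nrows from start 8.2 2.1
```

Call:
play_rows(
  targets=[
    [0,0,-0.06,0,1],
    [0,0,-0.15,0,1],
    [0,0,-0.25,0,1],
    [0,0,-0.34,0,1],
    [0,0.0,-0.38,0,1],
    [-0.02,0.06,-0.38,0,1],
    [-0.06,0.15,-0.38,0.01,1],
    [-0.09,0.25,-0.38,0.025,1],
    [-0.12,0.36,-0.38,0.04,1],
    [-0.15,0.47,-0.38,0.055,1],
    [-0.18,0.58,-0.38,0.07,1],
    [-0.21,0.69,-0.38,0.085,1],
    [-0.24,0.8,-0.38,0.1,1],
    [-0.26,0.9,-0.38,0.115,1],
    [-0.28,0.96,-0.38,0.125,1],
    [-0.28,0.98,-0.38,0.1253,1],
    [-0.28,0.98,-0.38,0.1253,1],
  ],
)

```text
time_s: 19.25
tcp_pos: [0.5299, -0.1486, 0.1591]
tool_rot: [0.991, -0.13, -0.001, -0.0]
ft_force: [-1.2, 0.3, -2.7]
gripper_width: 0.52
```

```bash
python3 -c "
from mv import *
go(S(-.015,0,.1),S(-.015,0,.0605))
s=cam('scene');save(s,'l2',(210,120,350,260),4.2)
"
```

```text
t 19.25 tcp [ 0.5299 -0.1486  0.1591] yaw -0.261 w 47.8 F [-1.2  0.3 -2.7] tilt [-1.7e-03 -7.0e-04 -1.0e+00]
-> [ 0.5275 -0.2326  0.1    -0.2608] rows: [0.0484 0.2045 0.1477] -0.0001 nrows from start 1.6 0.0
-> [ 0.5275 -0.2326  0.0605 -0.2608] rows: [0.0484 0.2045 0.2464] -0.0001 nrows from start 2.1 0.0
```

View pics/l2.png

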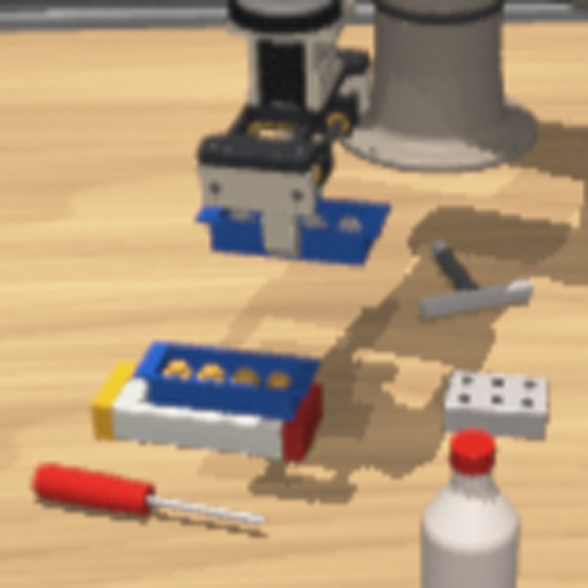

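Call:
play_rows(
  targets=[
    [0.025,0.1,0.03,0,1],
    [0.0484,0.19,0.08,0,1],
    [0.0484,0.2045,0.12,0,1],
    [0.0484,0.2045,0.12,0,1],
    [0.0484,0.2045,0.12,0,1],
  ],
)

```text
time_s: 19.92
tcp_pos: [0.5283, -0.2316, 0.1124]
tool_rot: [0.992, -0.129, 0.0, -0.0]
ft_force: [0.2, 0.0, -2.7]
gripper_width: 0.521
```

```bash
python3 -c "
from mv import *
from fit import overlay
go(S(-.015,0,.0605))
d=cam('wrist')
st=read_state();z=st['tcp_pos'][2]
overlay(d,[(P['s'],.16,.06,.03,(0,255,0)),((st['tcp_pos'][0],st['tcp_pos'][1],yaw()+np.pi/2),.13,.048,z+.022,(0,255,255))],'l3',(120,0,520,300),2)
"
```

```text
t 19.93 tcp [ 0.5283 -0.2316  0.1124] yaw -0.2593 w 47.9 F [ 0.2  0.  -2.7] tilt [ 5.e-04 -4.e-04 -1.e+00]
-> [ 0.5275 -0.2326  0.0605 -0.2608] rows: [-0.0013  0.0029  0.1299] 0.0005 nrows from start 0.8 0.0
```

View pics/l3.png

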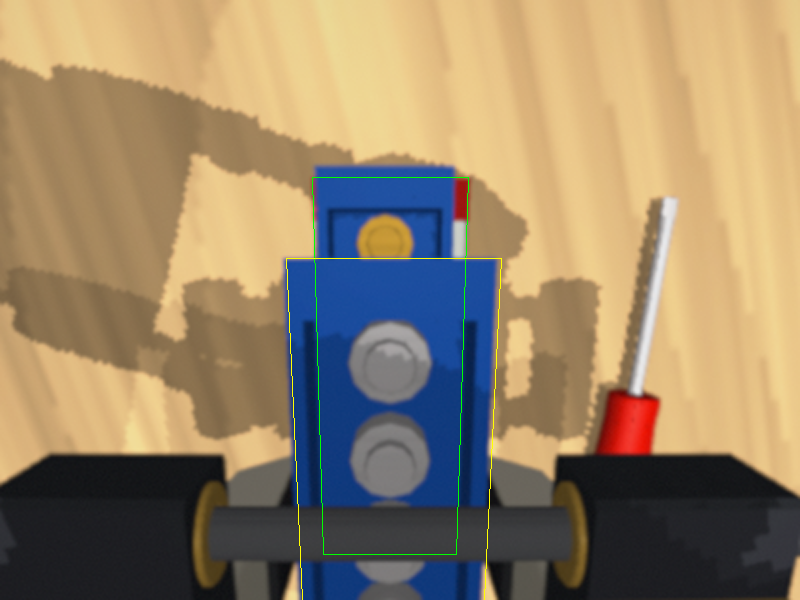

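Call:
play_rows(
  targets=[
    [-0.0013,0.002,0.05,0.0005,1],
    [-0.0013,0.002,0.09,0.0005,1],
    [-0.0013,0.002,0.115,0.0005,1],
    [-0.0013,0.002,0.125,0.0005,1],
    [-0.0013,0.002,0.128,0.0005,1],
    [-0.0013,0.002,0.128,0.0005,1],
    [-0.0013,0.002,0.128,0.0005,1],
  ],
)

```text
time_s: 20.85
tcp_pos: [0.5274, -0.2337, 0.0611]
tool_rot: [0.991, -0.131, 0.0, 0.0]
ft_force: [-0.6, -0.1, -2.5]
gripper_width: 0.516
```

```bash
python3 -c "
from mv import *
go(S(-.015,0,.0603))
"
```

```text
t 20.85 tcp [ 0.5274 -0.2337  0.0611] yaw -0.2625 w 47.5 F [-0.6 -0.1 -2.5] tilt [ 8.e-04  1.e-04 -1.e+00]
-> [ 0.5275 -0.2326  0.0603 -0.2608] rows: [-0.0004 -0.0028  0.0021] -0.0005 nrows from start 0.0 0.0
```

Call:
play_rows(
  targets=[
    [0,-0.003,0.002,-0.0005,1],
    [0,-0.003,0.002,-0.0005,1],
    [0,-0.003,0.002,0,0.2],
    [0,-0.003,0.002,0,-0.26],
    [0,-0.003,0.002,0,-0.26],
    [0,-0.003,0.002,0,-0.26],
    [0,-0.003,-0.06,0,-0.26],
    [0,-0.003,-0.15,0,-0.26],
    [0,0.02,-0.3,0,-0.26],
    [0,0.08,-0.42,0,-0.26],
    [0,0.12,-0.42,0,-0.26],
    [0,0.12,-0.42,0,-0.26],
    [0,0.12,-0.42,0,-0.26],
  ],
)

```text
time_s: 22.48
tcp_pos: [0.5141, -0.279, 0.227]
tool_rot: [0.991, -0.131, -0.001, -0.001]
ft_force: [0.2, 0.9, 0.3]
gripper_width: 0.632
```

```bash
python3 -c "
from mv import *
from fit import overlay
go(C(0,-.07,.22))
d=cam('wrist')
q=S(-.015,0,0);p=P['s']
overlay(d,[(P['s'],.16,.06,.03,(0,255,0)),((q[0],q[1],p[2]),.13,.048,.082,(0,255,255))],'m1',(120,0,520,300),2)
"
```

```text
t 22.48 tcp [ 0.5141 -0.279   0.227 ] yaw -0.2625 w 58.1 F [0.2 0.9 0.3] tilt [-0.003  -0.0017 -1.    ]
-> [0.5559 0.1789 0.22   0.1318] rows: [-0.1963 -1.1328  0.0175] -0.1255 nrows from start 7.4 2.1
```

View pics/m1.png

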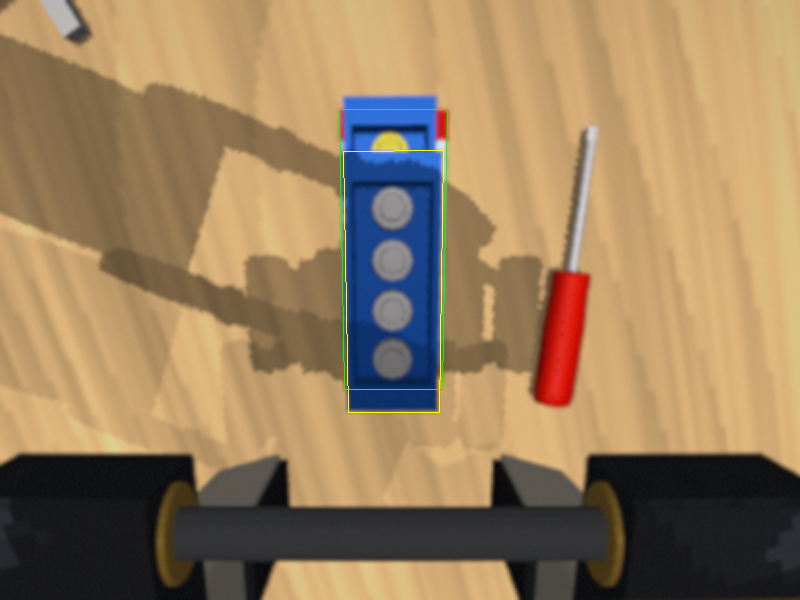

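Call:
play_rows(
  targets=[
    [-0.03,-0.15,0,-0.03,-0.26],
    [-0.06,-0.3,0,-0.06,-0.26],
    [-0.09,-0.45,0,-0.09,-0.26],
    [-0.12,-0.6,0,-0.1227,-0.26],
    [-0.14,-0.75,0,-0.1227,-0.26],
    [-0.16,-0.88,0,-0.1255,-0.26],
    [-0.2,-1,0,-0.1255,-0.26],
    [-0.2,-1,0,-0.1255,-0.26],
  ],
)

```text
time_s: 23.52
tcp_pos: [0.54, 0.1311, 0.2277]
tool_rot: [0.998, 0.069, -0.001, -0.0]
ft_force: [0.2, -1.4, 0.2]
gripper_width: 0.631
```

```bash
python3 -c "
from mv import *
go(C(-0.042,-.07,.22,.02),C(-.042,-.004,.08,.02))"
```

```text
t 23.52 tcp [0.54   0.1311 0.2277] yaw 0.1376 w 58.1 F [ 0.2 -1.4  0.2] tilt [-0.0019 -0.001  -1.    ]
-> [0.5142 0.1734 0.22   0.1518] rows: [-0.0492 -0.1137  0.0192] -0.0045 nrows from start 0.8 0.1
-> [0.5056 0.2389 0.08   0.1518] rows: [-0.0482 -0.2787  0.3692] -0.0045 nrows from start 3.0 0.1
```

Call:
play_rows(
  targets=[
    [-0.049,-0.114,0.02,-0.0045,-0.26],
    [-0.049,-0.114,0.02,-0.0045,-0.26],
    [-0.049,-0.114,0.02,-0.0045,-0.26],
    [-0.049,-0.114,0.02,-0.0045,-0.26],
  ],
)

```text
time_s: 24.02
tcp_pos: [0.5163, 0.1688, 0.2207]
tool_rot: [0.997, 0.072, 0.0, 0.0]
ft_force: [-0.2, 0.1, -0.9]
gripper_width: 0.633
```

```bash
python3 -c "
from mv import *
from fit import overlay
go(C(-.042,-.004,.08,.02))
d=cam('wrist')
pp=lambda x,y:(C(x,y,0)[0],C(x,y,0)[1],P['c'][2]+.02)
overlay(d,[(P['c'],.204,.176,.062,(0,255,0)),(pp(-.042,-.004),.048,.13,.031,(0,0,255))],'n_wrist',(120,0,520,300),2)"
```

```text
t 24.02 tcp [0.5163 0.1688 0.2207] yaw 0.1447 w 58.3 F [-0.2  0.1 -0.9] tilt [ 2.e-04  2.e-04 -1.e+00]
-> [0.5056 0.2389 0.08   0.1518] rows: [-0.0013 -0.1772  0.3518] -0.0023 nrows from start 2.5 0.0
```

View pics/n_wrist.png

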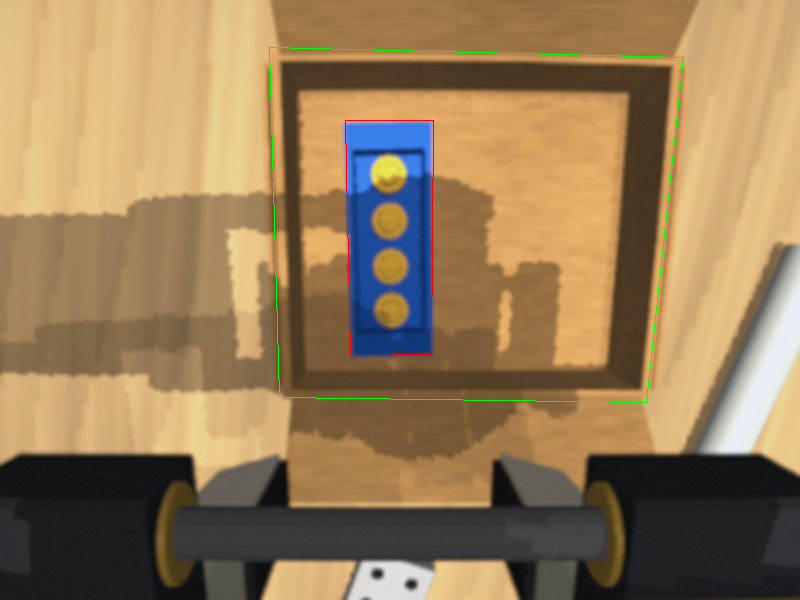

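Match is exact. Descend to grasp.

Call:
play_rows(
  targets=[
    [-0.001,-0.1,0.1,-0.002,-0.26],
    [-0.001,-0.177,0.2,-0.002,-0.26],
    [-0.001,-0.177,0.3,-0.002,-0.26],
    [-0.001,-0.177,0.36,-0.002,-0.26],
    [-0.001,-0.177,0.36,-0.002,-0.26],
    [-0.001,-0.177,0.36,-0.002,-0.26],
  ],
)

```text
time_s: 24.82
tcp_pos: [0.5061, 0.2396, 0.0778]
tool_rot: [0.997, 0.076, 0.001, -0.0]
ft_force: [-0.8, 0.3, -0.6]
gripper_width: 0.626
```

```bash
python3 -c "
from mv import *
go(C(-.042,-.004,.009,.02))"
```

```text
t 24.82 tcp [0.5061 0.2396 0.0778] yaw 0.1515 w 57.6 F [-0.8  0.3 -0.6] tilt [ 1.9e-03 -3.0e-04 -1.0e+00]
-> [0.5056 0.2389 0.009  0.1518] rows: [-0.0017  0.0016  0.172 ] -0.0001 nrows from start 1.1 0.0
```

Call:
play_rows(
  targets=[
    [-0.001,0.002,0.06,0,-0.26],
    [-0.001,0.002,0.12,0,-0.26],
    [-0.001,0.002,0.16,0,-0.26],
    [-0.001,0.002,0.171,0,-0.26],
    [-0.001,0.002,0.171,0,-0.26],
    [-0.001,0.002,0.171,0,0.3],
    [-0.001,0.002,0.171,0,1],
    [-0.001,0.002,0.171,0,1],
    [-0.001,0.002,0.171,0,1],
    [-0.001,0.002,0.171,0,1],
  ],
)

```text
time_s: 26.08
tcp_pos: [0.5055, 0.2391, 0.0092]
tool_rot: [0.997, 0.076, 0.001, -0.0]
ft_force: [0.1, 0.1, 6.0]
gripper_width: 0.518
```

```bash
python3 -c "
from mv import *
go(C(-.042,-.0,.16),S(.015,0,.17))"
```

```text
t 26.07 tcp [0.5055 0.2391 0.0092] yaw 0.1522 w 47.6 F [0.1 0.1 6. ] tilt [ 1.8e-03 -3.0e-04 -1.0e+00]
-> [0.505  0.2428 0.16   0.1318] rows: [ 0.0004 -0.0092 -0.3771] 0.0065 nrows from start 2.4 0.1
-> [ 0.5353 -0.2036  0.17   -0.2608] rows: [-0.0942  1.1054 -0.4021] 0.1315 nrows from start 7.6 2.2
```

Call:
play_rows(
  targets=[
    [0,0,-0.06,0,1],
    [0,0,-0.15,0,1],
    [0,0,-0.25,0,1],
    [0,0,-0.34,0,1],
    [0,0.0,-0.4,0,1],
    [-0.0,0.06,-0.4,0,1],
    [-0.01,0.15,-0.4,0.01,1],
    [-0.02,0.25,-0.4,0.025,1],
    [-0.03,0.36,-0.4,0.04,1],
    [-0.04,0.47,-0.4,0.055,1],
    [-0.05,0.58,-0.4,0.07,1],
    [-0.06,0.69,-0.4,0.085,1],
    [-0.07,0.8,-0.4,0.1,1],
    [-0.08,0.88,-0.4,0.115,1],
    [-0.09,0.94,-0.4,0.125,1],
    [-0.094,0.96,-0.4,0.1315,1],
    [-0.094,0.96,-0.4,0.1315,1],
  ],
)

```text
time_s: 28.2
tcp_pos: [0.5255, -0.1461, 0.1679]
tool_rot: [0.991, -0.13, -0.0, -0.0]
ft_force: [0.9, -0.9, -1.4]
gripper_width: 0.519
```

```bash
python3 -c "
from mv import *
go(S(.015,0,.12),S(.015,0,.0865))
s=cam('scene');save(s,'o2',(210,120,350,260),4.2)
"
```

```text
t 28.2 tcp [ 0.5255 -0.1461  0.1679] yaw -0.2613 w 47.7 F [ 0.9 -0.9 -1.4] tilt [-1.e-03 -6.e-04 -1.e+00]
-> [ 0.5353 -0.2036  0.12   -0.2608] rows: [0.0606 0.1326 0.1198] -0.0002 nrows from start 1.2 0.0
-> [ 0.5353 -0.2036  0.0865 -0.2608] rows: [0.0606 0.1326 0.2035] -0.0002 nrows from start 1.6 0.0
```

View pics/o2.png

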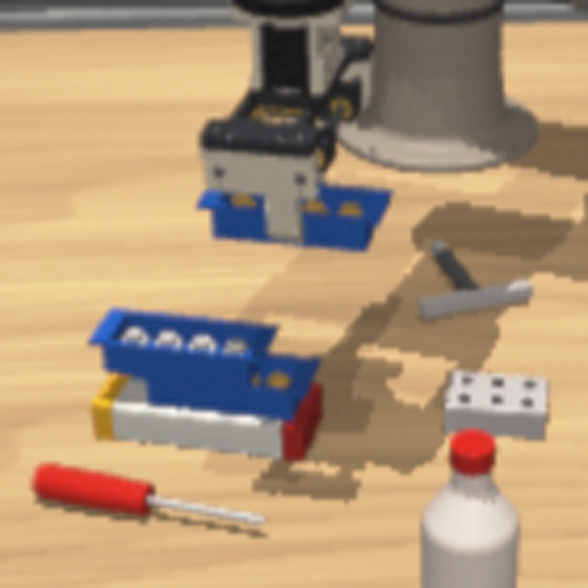

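Call:
play_rows(
  targets=[
    [0.03,0.07,0.03,0,1],
    [0.06,0.13,0.06,0,1],
    [0.0606,0.1326,0.09,0,1],
    [0.0606,0.1326,0.09,0,1],
    [0.0606,0.1326,0.09,0,1],
  ],
)

```text
time_s: 28.88
tcp_pos: [0.5357, -0.2032, 0.1325]
tool_rot: [0.992, -0.13, -0.0, -0.0]
ft_force: [0.6, -0.3, -1.4]
gripper_width: 0.518
```

```bash
python3 -c "
from mv import *
from fit import overlay
go(S(.015,0,.0865))
d=cam('wrist')
st=read_state();z=st['tcp_pos'][2]
overlay(d,[(P['s'],.16,.06,.03,(0,255,0)),((st['tcp_pos'][0],st['tcp_pos'][1],yaw()+np.pi/2),.13,.048,z+.022,(0,255,255))],'o3',(120,0,520,300),2)
"
```

```text
t 28.88 tcp [ 0.5357 -0.2032  0.1325] yaw -0.2601 w 47.7 F [ 0.6 -0.3 -1.4] tilt [-1.e-04 -3.e-04 -1.e+00]
-> [ 0.5353 -0.2036  0.0865 -0.2608] rows: [-0.0008  0.0014  0.1149] 0.0002 nrows from start 0.7 0.0
```

View pics/o3.png

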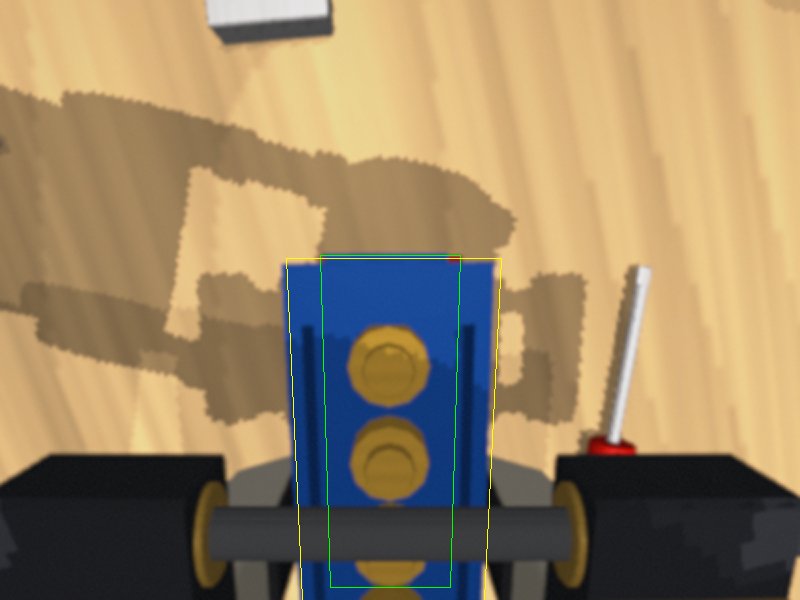

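Call:
play_rows(
  targets=[
    [-0.001,-0.002,0.04,0,1],
    [-0.001,-0.002,0.08,0,1],
    [-0.001,-0.002,0.1,0,1],
    [-0.001,-0.002,0.11,0,1],
    [-0.001,-0.002,0.113,0,1],
    [-0.001,-0.002,0.113,0,1],
    [-0.001,-0.002,0.113,0,1],
  ],
)

```text
time_s: 29.8
tcp_pos: [0.5357, -0.2031, 0.0875]
tool_rot: [0.992, -0.13, 0.0, 0.0]
ft_force: [-0.1, 0.0, -2.7]
gripper_width: 0.522
```

```bash
python3 -c "
from mv import *
go(S(.016,0,.0863))
"
```

```text
t 29.8 tcp [ 0.5357 -0.2031  0.0875] yaw -0.2609 w 48.0 F [-0.1  0.  -2.7] tilt [ 8.e-04  1.e-04 -1.e+00]
-> [ 0.5355 -0.2026  0.0863 -0.2608] rows: [-0.0006 -0.001   0.003 ] -0.0 nrows from start 0.0 0.0
```

Call:
play_rows(
  targets=[
    [-0.0006,-0.001,0.003,0,1],
    [-0.0006,-0.001,0.003,0,1],
    [-0.0006,-0.001,0.003,0,0.2],
    [-0.0006,-0.001,0.003,0,-0.26],
    [-0.0006,-0.001,0.003,0,-0.26],
    [-0.0006,-0.001,0.003,0,-0.26],
    [-0.0006,-0.001,-0.06,0,-0.26],
    [0,0,-0.15,0,-0.26],
    [0,0.07,-0.3,0,-0.26],
    [0,0.17,-0.4,0,-0.26],
    [0,0.2,-0.4,0,-0.26],
    [0,0.2,-0.4,0,-0.26],
    [0,0.2,-0.4,0,-0.26],
  ],
)

```text
time_s: 31.42
tcp_pos: [0.5144, -0.279, 0.2454]
tool_rot: [0.992, -0.13, -0.001, -0.001]
ft_force: [0.5, 0.3, 0.6]
gripper_width: 0.627
```

```bash
python3 -c "
from mv import *
from fit import overlay
d=cam('wrist')
q=S(.015,0,0);p=P['s']
overlay(d,[(P['s'],.16,.06,.03,(0,255,0)),((q[0],q[1],p[2]),.13,.048,.108,(0,255,255))],'q1',(120,0,520,300),2)
# closing flap a: outside at +y
go(C(0,.2,.22),C(0,.16,.08),C(0,.155,.08),C(0,-.16,.08))
"
```

```text
t 31.48 tcp [ 0.5146 -0.2789  0.2456] yaw -0.2599 w 58.0 F [-0.2  0.6  0.5] tilt [-0.0027 -0.0015 -1.    ]
-> [0.5204 0.4466 0.22   0.1318] rows: [-0.4521 -1.7567  0.064 ] -0.1247 nrows from start 11.6 2.1
-> [0.5257 0.407  0.08   0.1318] rows: [-0.4139 -1.6643  0.414 ] -0.1247 nrows from start 11.3 2.1
-> [0.5263 0.402  0.08   0.1318] rows: [-0.4091 -1.6527  0.414 ] -0.1247 nrows from start 11.2 2.1
-> [0.5677 0.0897 0.08   0.1318] rows: [-0.1086 -0.9248  0.414 ] -0.1247 nrows from start 6.5 2.1
```

View pics/q1.png

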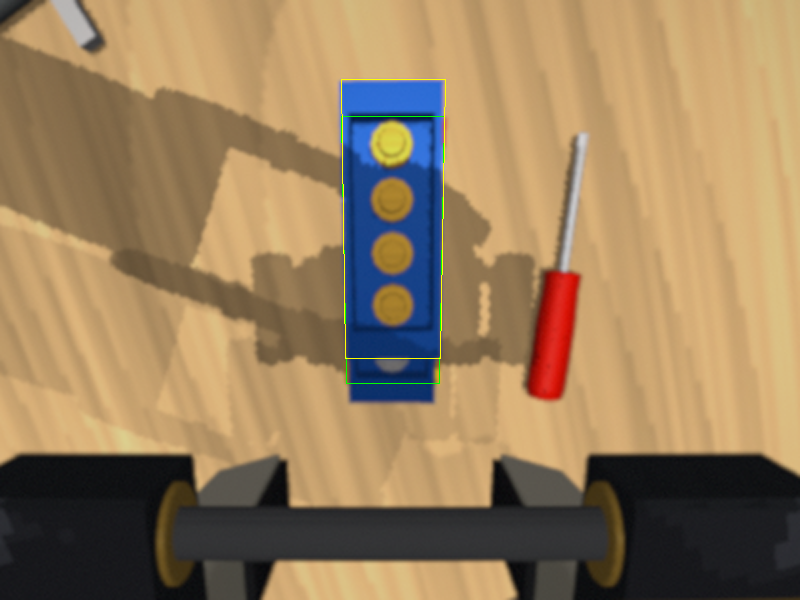

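```bash
python3 -c "
from mv import *
d=cam('top')
print(plane(d,[[322,131]],.15),plane(d,[[320,147]],.0))
go(C(0,-.155,.2),C(0,-.155,.075))
"
```

```text
[[ 0.76579391 -0.04341357  0.15      ]] [[ 0.75161847 -0.03936952  0.        ]]
t 31.52 tcp [ 0.5147 -0.279   0.2458] yaw -0.2597 w 57.9 F [-0.3  0.3  0.5] tilt [-0.0023 -0.0012 -1.    ]
-> [0.567  0.0947 0.2    0.1318] rows: [-0.1135 -0.9365  0.1146] -0.1246 nrows from start 6.1 2.1
-> [0.567  0.0947 0.075  0.1318] rows: [-0.1135 -0.9365  0.4271] -0.1246 nrows from start 6.6 2.1
```

Call:
play_rows(
  targets=[
    [-0.02,-0.15,0,-0.02,1],
    [-0.04,-0.3,0,-0.05,1],
    [-0.06,-0.45,0,-0.08,1],
    [-0.08,-0.6,0,-0.11,1],
    [-0.1,-0.75,0.03,-0.1246,1],
    [-0.11,-0.88,0.08,-0.1246,1],
    [-0.1135,-0.936,0.15,-0.1246,1],
    [-0.1135,-0.936,0.3,-0.1246,1],
    [-0.1135,-0.936,0.42,-0.1246,1],
    [-0.1135,-0.936,0.427,-0.1246,1],
    [-0.1135,-0.936,0.427,-0.1246,1],
  ],
)

```text
time_s: 32.9
tcp_pos: [0.5683, 0.0936, 0.0776]
tool_rot: [0.998, 0.065, 0.001, -0.0]
ft_force: [0.6, 0.0, 1.4]
gripper_width: 0.009
```

```bash
python3 -c "
from mv import *
go(C(0,-.155,.075),C(0,-.0965,.075),C(0,-.06,.075),C(0,-.055,.066))
s=cam('scene');save(s,'r1',(350,140,490,260),5.5)
"
```

```text
t 32.9 tcp [0.5683 0.0936 0.0776] yaw 0.131 w 0.9 F [0.6 0.  1.4] tilt [ 0.0016  0.     -1.    ]
-> [0.567  0.0947 0.075  0.1318] rows: [-0.0028 -0.0032  0.0064] -0.0003 nrows from start 0.0 0.0
-> [0.5594 0.1527 0.075  0.1318] rows: [-0.0029 -0.1495  0.0064] -0.0003 nrows from start 1.0 0.0
-> [0.5546 0.1889 0.075  0.1318] rows: [-0.003  -0.2407  0.0064] -0.0003 nrows from start 1.5 0.0
-> [0.5539 0.1938 0.066  0.1318] rows: [-0.003  -0.2532  0.0289] -0.0003 nrows from start 1.6 0.0
```

View pics/r1.png

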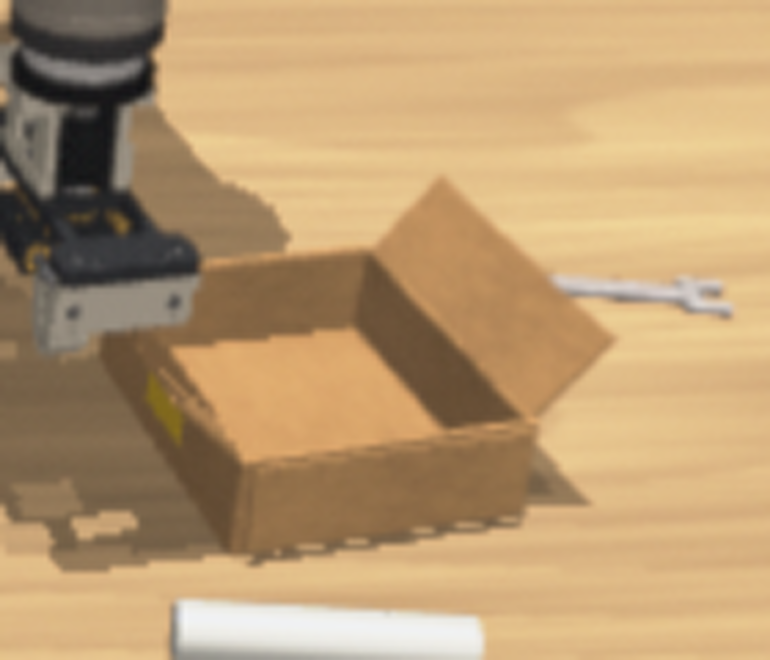

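Call:
play_rows(
  targets=[
    [-0.003,-0.04,0.005,0,1],
    [-0.003,-0.08,0.006,0,1],
    [-0.003,-0.12,0.006,0,1],
    [-0.003,-0.15,0.006,0,1],
    [-0.003,-0.18,0.006,0,1],
    [-0.003,-0.21,0.006,0,1],
    [-0.003,-0.24,0.006,0,1],
    [-0.003,-0.253,0.015,0,1],
    [-0.003,-0.253,0.025,0,1],
    [-0.003,-0.253,0.028,0,1],
    [-0.003,-0.253,0.028,0,1],
    [-0.003,-0.253,0.028,0,1],
  ],
)

```text
time_s: 34.45
tcp_pos: [0.5531, 0.1934, 0.0653]
tool_rot: [0.998, 0.065, -0.0, -0.0]
ft_force: [-2.6, 2.5, 3.0]
gripper_width: -0.0
```

```bash
python3 -c "
from mv import *
go(C(0,-.055,.066),C(0,-.055,.0640))
s=cam('scene');save(s,'r2',(350,140,490,260),5.5)
"
```

```text
t 34.45 tcp [0.5531 0.1934 0.0653] yaw 0.1301 w -0.0 F [-2.6  2.5  3. ] tilt [ 0.e+00 -5.e-04 -1.e+00]
-> [0.5539 0.1938 0.066  0.1318] rows: [ 0.0022 -0.0008 -0.0018] -0.0005 nrows from start 0.0 0.0
-> [0.5539 0.1938 0.064  0.1318] rows: [ 0.0022 -0.0008  0.0032] -0.0005 nrows from start 0.0 0.0
```

View pics/r2.png

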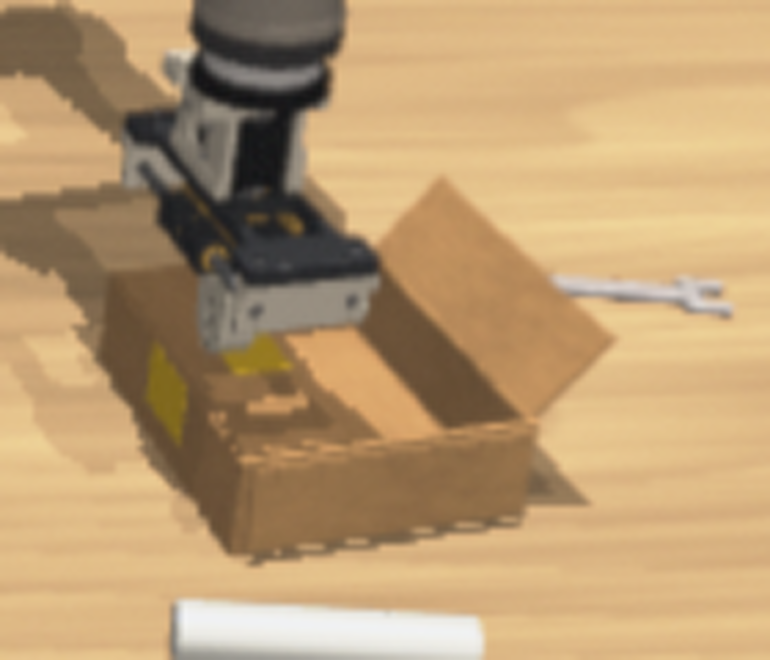

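Call:
play_rows(
  targets=[
    [0.002,-0.03,0.0,0,1],
    [0.002,-0.03,0.004,0,1],
    [0.002,-0.03,0.006,0,1],
    [0.002,-0.03,0.006,0,1],
  ],
)

```text
time_s: 35.0
tcp_pos: [0.5529, 0.2061, 0.065]
tool_rot: [0.998, 0.065, 0.001, -0.0]
ft_force: [-5.2, -1.2, 17.8]
gripper_width: 0.008
```

```bash
python3 -c "
from mv import *
go(C(0,0,.16),C(0,.155,.16),C(0,.155,.075))
s=cam('scene');save(s,'r3',(350,140,490,260),5.5)
"
```

```text
t 35.0 tcp [0.5529 0.2061 0.065 ] yaw 0.131 w 0.7 F [-5.2 -1.2 17.8] tilt [ 2.4e-03 -4.0e-04 -1.0e+00]
-> [0.5467 0.2483 0.16   0.1318] rows: [-0.0016 -0.1066 -0.2376] -0.0002 nrows from start 1.7 0.0
-> [0.5263 0.402  0.16   0.1318] rows: [-0.0019 -0.4941 -0.2376] -0.0002 nrows from start 3.5 0.0
-> [0.5263 0.402  0.075  0.1318] rows: [-0.0019 -0.4941 -0.0251] -0.0002 nrows from start 3.2 0.0
```

Call:
play_rows(
  targets=[
    [-0.002,-0.0,-0.1,0,1],
    [-0.002,-0.05,-0.2,0,1],
    [-0.002,-0.2,-0.25,0,1],
    [-0.002,-0.35,-0.25,0,1],
    [-0.002,-0.48,-0.25,0,1],
    [-0.002,-0.5,-0.2,0,1],
    [-0.002,-0.5,-0.1,0,1],
    [-0.002,-0.5,-0.025,0,1],
    [-0.002,-0.5,-0.025,0,1],
    [-0.002,-0.5,-0.025,0,1],
  ],
)

```text
time_s: 36.3
tcp_pos: [0.5262, 0.4034, 0.0735]
tool_rot: [0.998, 0.065, 0.001, -0.0]
ft_force: [0.0, -0.1, 1.2]
gripper_width: 0.001
```

```bash
python3 -c "
from mv import *
go(C(0,.155,.075),C(0,.0965,.075),C(0,.06,.075),C(0,.05,.066))
s=cam('scene');save(s,'r4',(350,140,490,260),5.5)
"
```

```text
t 36.3 tcp [0.5262 0.4034 0.0735] yaw 0.13 w 0.1 F [ 0.  -0.1  1.2] tilt [ 1.1e-03 -3.0e-04 -1.0e+00]
-> [0.5263 0.402  0.075  0.1318] rows: [-0.0002  0.0034 -0.0037] -0.0006 nrows from start 0.0 0.0
-> [0.534  0.344  0.075  0.1318] rows: [ 0.      0.1497 -0.0037] -0.0006 nrows from start 1.0 0.0
-> [0.5388 0.3078 0.075  0.1318] rows: [ 2.000e-04  2.409e-01 -3.700e-03] -0.0006 nrows from start 1.5 0.0
-> [0.5401 0.2979 0.066  0.1318] rows: [2.000e-04 2.659e-01 1.880e-02] -0.0006 nrows from start 1.7 0.0
```

View pics/r4.png

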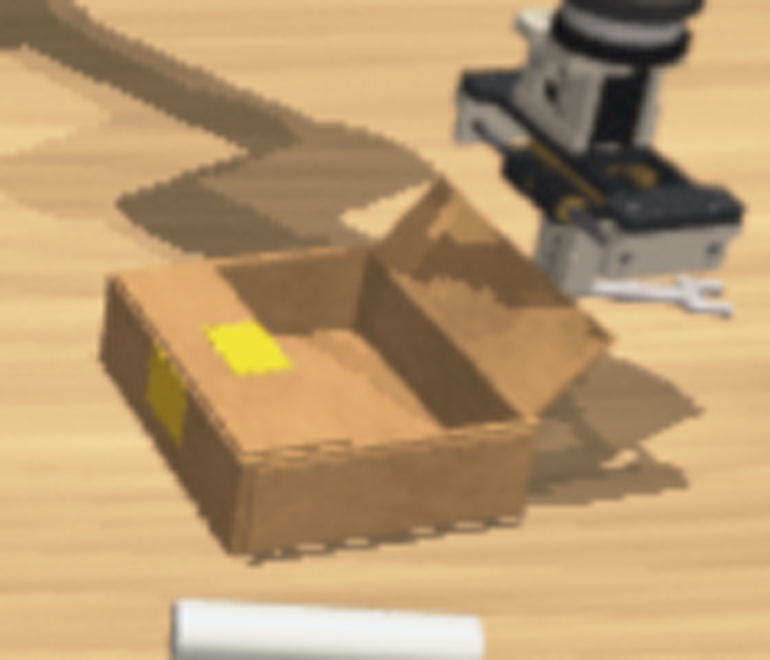

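Call:
play_rows(
  targets=[
    [0,0.04,-0.003,0,1],
    [0,0.08,-0.003,0,1],
    [0,0.12,-0.003,0,1],
    [0,0.15,-0.003,0,1],
    [0,0.18,-0.003,0,1],
    [0,0.21,-0.003,0,1],
    [0,0.24,-0.003,0,1],
    [0,0.265,0.007,0,1],
    [0,0.275,0.018,0,1],
    [0,0.275,0.022,0,1],
    [0,0.275,0.022,0,1],
    [0,0.275,0.022,0,1],
  ],
)

```text
time_s: 37.85
tcp_pos: [0.54, 0.2938, 0.0652]
tool_rot: [0.998, 0.065, 0.0, 0.001]
ft_force: [-2.9, -5.2, 11.3]
gripper_width: 0.007
```

```bash
python3 -c "
from mv import *
go(C(0,.045,.065))
s=cam('scene');save(s,'r5',(350,140,490,260),5.5)
"
```

```text
t 37.85 tcp [0.54   0.2938 0.0652] yaw 0.1309 w 0.7 F [-2.9 -5.2 11.3] tilt [ 6.0e-04  1.1e-03 -1.0e+00]
-> [0.5408 0.2929 0.065  0.1318] rows: [0.0016 0.0024 0.0004] -0.0003 nrows from start 0.0 0.0
```

View pics/r5.png

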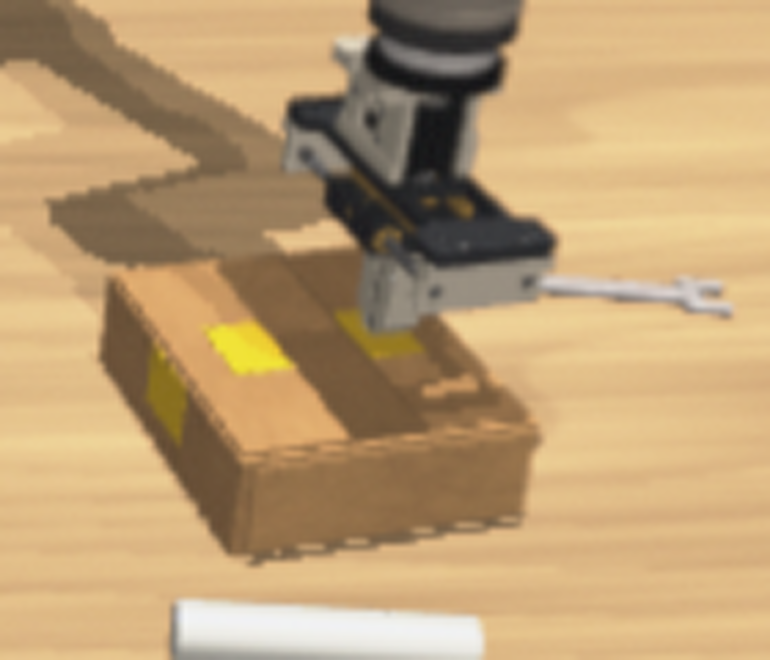

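```bash
python3 -c "
from mv import *
go((.525,-.06,.22,-.19))
"
```

```text
t 37.9 tcp [0.5399 0.2939 0.0651] yaw 0.131 w 0.7 F [-3.5 -4.2 10.1] tilt [ 4.0e-04  1.1e-03 -1.0e+00]
-> [ 0.525 -0.06   0.22  -0.19 ] rows: [-0.1526  0.8722 -0.3872] 0.1022 nrows from start 6.2 1.7
```

Call:
play_rows(
  targets=[
    [0,0,-0.1,0,1],
    [0,0,-0.2,0,1],
    [-0.02,0.1,-0.33,0,0],
    [-0.04,0.22,-0.387,0.02,-0.4],
    [-0.06,0.36,-0.387,0.04,-0.4],
    [-0.08,0.5,-0.387,0.06,-0.4],
    [-0.1,0.63,-0.387,0.08,-0.4],
    [-0.12,0.75,-0.387,0.102,-0.4],
    [-0.15,0.85,-0.387,0.102,-0.4],
    [-0.1526,0.872,-0.387,0.102,-0.4],
    [-0.1526,0.872,-0.387,0.102,-0.4],
    [-0.1526,0.872,-0.387,0.102,-0.4],
    [-0.1526,0.872,-0.387,0.102,-0.4],
  ],
)

```text
time_s: 39.52
tcp_pos: [0.5249, -0.0581, 0.2187]
tool_rot: [0.996, -0.094, -0.0, -0.0]
ft_force: [-0.4, 0.6, -0.3]
gripper_width: 0.701
```

```bash
python3 -c "
from mv import *
from fit import overlay
go((.525,-.06,.22,-.19))
d=cam('wrist')
overlay(d,[(P['b'],.076,.05,.025,(0,255,0))],'u1',(120,0,520,300),2)
s=cam('scene');save(s,'u1s',(330,140,490,260),4.5)
s=cam('top');save(s,'u1t',(190,140,430,260),3)
"
```

```text
t 39.52 tcp [ 0.5249 -0.0581  0.2187] yaw -0.1881 w 64.5 F [-0.4  0.6 -0.3] tilt [-0.e+00 -3.e-04 -1.e+00]
-> [ 0.525 -0.06   0.22  -0.19 ] rows: [ 0.0012  0.0046 -0.0033] 0.0006 nrows from start 0.0 0.0
```

View pics/u1.png

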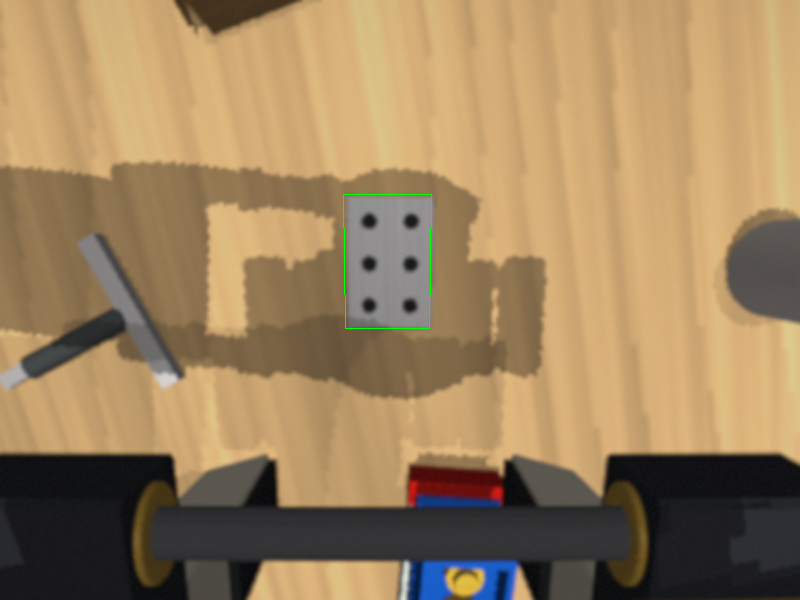

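View pics/u1s.png

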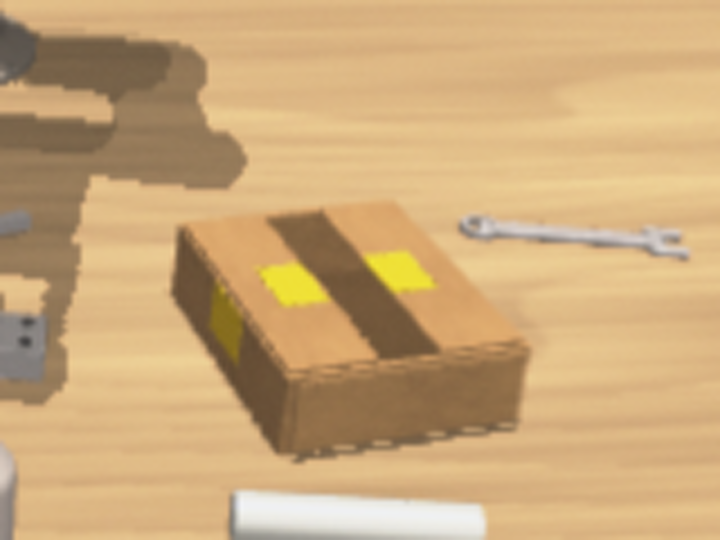

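View pics/u1t.png

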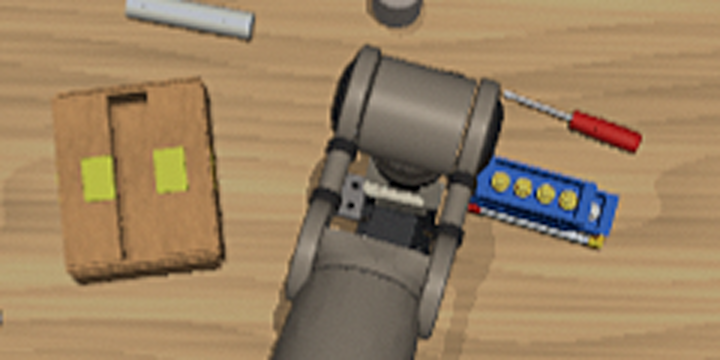

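```bash
python3 -c "
from mv import *
print(P['b'])
b=P['b']
go((b[0],b[1],.1,b[2]-np.pi/2),(b[0],b[1],.006,b[2]-np.pi/2))
"
```

```text
[5.34129194e-01 4.87944878e-04 1.38217421e+00]
t 39.67 tcp [ 0.5248 -0.0586  0.2187] yaw -0.1888 w 64.1 F [ 0.2  0.1 -1. ] tilt [ 0.e+00 -1.e-04 -1.e+00]
-> [ 5.341e-01  5.000e-04  1.000e-01 -1.886e-01] rows: [-0.0049 -0.1494  0.2968] -0.0 nrows from start 2.1 0.0
-> [ 5.341e-01  5.000e-04  6.000e-03 -1.886e-01] rows: [-0.0049 -0.1494  0.5318] -0.0 nrows from start 3.5 0.0
```

Call:
play_rows(
  targets=[
    [-0.005,-0.08,0.05,0,-0.4],
    [-0.005,-0.149,0.15,0,-0.4],
    [-0.005,-0.149,0.28,0,-0.4],
    [-0.005,-0.149,0.38,0,-0.4],
    [-0.005,-0.149,0.42,0,-0.4],
    [-0.005,-0.149,0.42,0,-0.4],
    [-0.005,-0.149,0.42,0,-0.4],
  ],
)

```text
time_s: 40.55
tcp_pos: [0.5353, -0.0006, 0.0523]
tool_rot: [0.995, -0.095, 0.002, 0.0]
ft_force: [0.5, -0.2, -0.1]
gripper_width: 0.699
```

```bash
python3 -c "
from mv import *
from fit import overlay
b=P['b']
go((b[0],b[1],.006,b[2]-np.pi/2))
d=cam('wrist')
overlay(d,[(P['b'],.076,.05,.025,(0,255,0))],'u2',(120,0,520,400),2)
s=cam('scene');overlay(s,[(P['b'],.076,.05,.025,(0,255,0))],'u2s',(260,130,400,250),5)
"
```

```text
t 40.55 tcp [ 0.5353 -0.0006  0.0523] yaw -0.1899 w 64.3 F [ 0.5 -0.2 -0.1] tilt [ 3.e-03 -2.e-04 -1.e+00]
-> [ 5.341e-01  5.000e-04  6.000e-03 -1.886e-01] rows: [-0.0034 -0.002   0.1158] -0.0004 nrows from start 0.7 0.0
```

View pics/u2s.png

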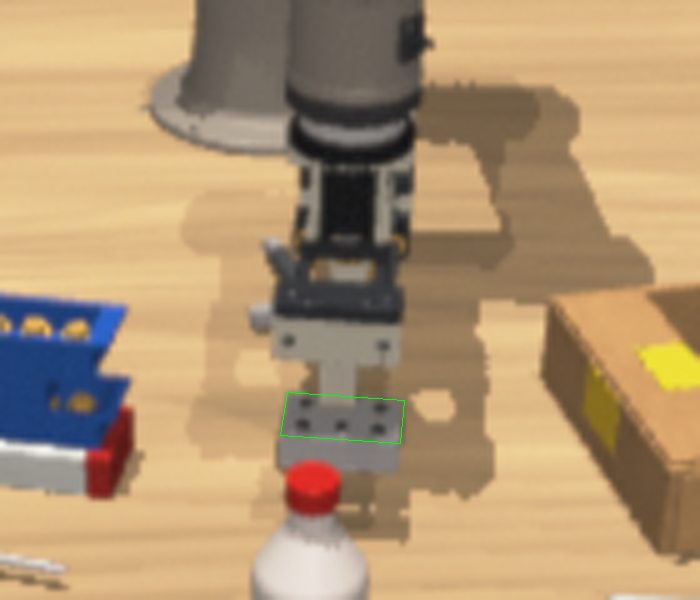

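Call:
play_rows(
  targets=[
    [-0.003,-0.002,0.05,0,-0.4],
    [-0.003,-0.002,0.09,0,-0.4],
    [-0.003,-0.002,0.112,0,-0.4],
    [-0.003,-0.002,0.115,0,-0.4],
    [-0.003,-0.002,0.115,0,-0.4],
    [-0.003,-0.002,0.115,0,0.3],
    [-0.003,-0.002,0.115,0,1],
    [-0.003,-0.002,0.115,0,1],
    [-0.003,-0.002,0.115,0,1],
    [-0.003,-0.002,0.115,0,1],
    [-0.003,-0.002,0.08,0,1],
    [-0.003,-0.002,0.02,0,1],
    [-0.003,-0.002,-0.08,0,1],
    [-0.003,-0.002,-0.2,0,1],
    [-0.003,-0.002,-0.3,0,1],
    [-0.003,-0.002,-0.3,0,1],
  ],
  force=55,
)

```text
time_s: 42.65
tcp_pos: [0.5333, 0.0007, 0.1729]
tool_rot: [0.996, -0.095, 0.002, 0.0]
ft_force: [0.0, -0.0, -7.6]
gripper_width: 0.536
```

```bash
python3 -c "
from mv import *
from fit import overlay
go(S(.015,0,.18),S(.015,0,.1135))
d=cam('wrist')
st=read_state();z=st['tcp_pos'][2]
overlay(d,[((st['tcp_pos'][0],st['tcp_pos'][1],yaw()+np.pi/2),.076,.05,z+.019,(0,255,255))],'u3',(120,0,520,300),2)
s=cam('scene');save(s,'u3s',(260,130,400,250),5)
"
```

```text
t 42.65 tcp [0.5333 0.0007 0.1729] yaw -0.1897 w 49.3 F [ 0.  -0.  -7.6] tilt [ 3.5e-03 -2.0e-04 -1.0e+00]
-> [ 0.5353 -0.2036  0.18   -0.2608] rows: [ 0.1011  0.5006 -0.0177] 0.0226 nrows from start 3.3 0.4
-> [ 0.5353 -0.2036  0.1135 -0.2608] rows: [0.1011 0.5006 0.1486] 0.0226 nrows from start 3.4 0.4
```

View pics/u3.png

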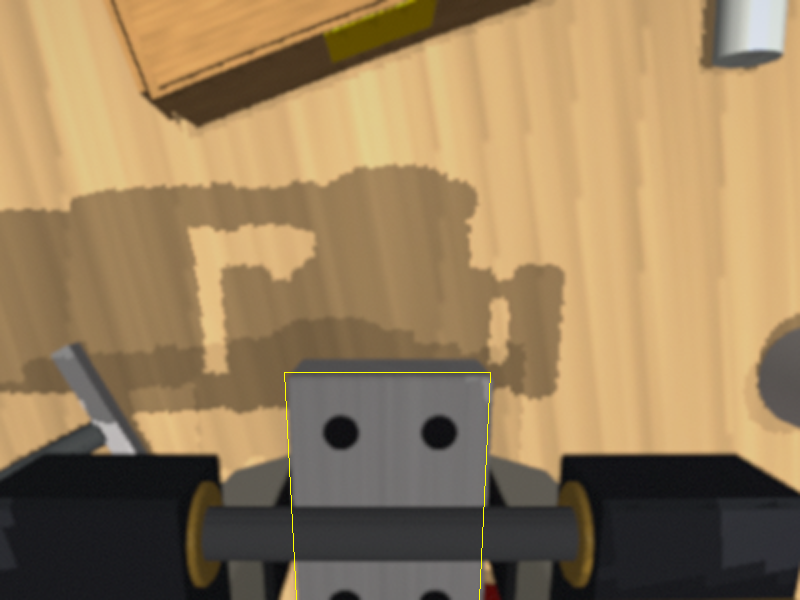

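View pics/u3s.png

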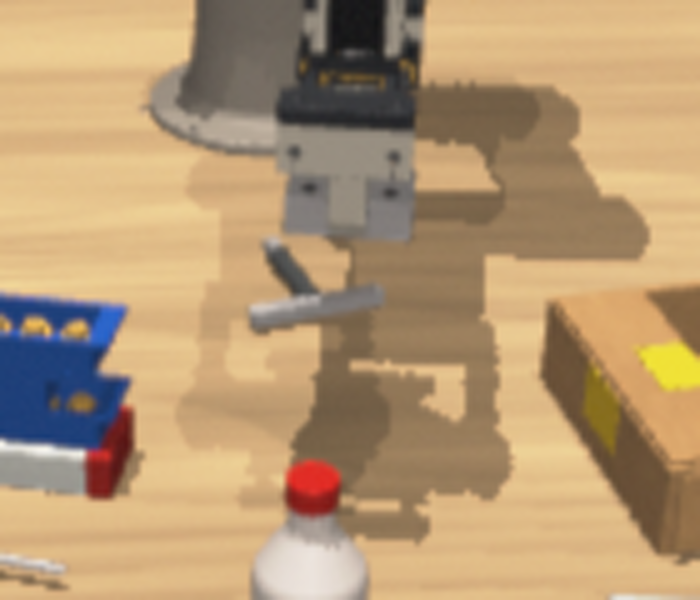

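Call:
play_rows(
  targets=[
    [0.01,0.05,0,0.003,1],
    [0.03,0.14,0,0.008,1],
    [0.05,0.24,0,0.012,1],
    [0.07,0.34,0,0.017,1],
    [0.09,0.43,0,0.021,1],
    [0.1,0.48,0,0.0226,1],
    [0.101,0.5,0.02,0.0226,1],
    [0.101,0.5,0.07,0.0226,1],
    [0.101,0.5,0.09,0.0226,1],
    [0.101,0.5,0.09,0.0226,1],
    [0.101,0.5,0.09,0.0226,1],
  ],
)

```text
time_s: 44.12
tcp_pos: [0.5353, -0.2031, 0.1352]
tool_rot: [0.992, -0.13, 0.0, 0.0]
ft_force: [-1.1, -0.7, -6.5]
gripper_width: 0.541
```

```bash
python3 -c "
from mv import *
from fit import overlay
go(S(.0155,0,.1135))
d=cam('wrist')
st=read_state();z=st['tcp_pos'][2];q=S(.015,0,0)
overlay(d,[((st['tcp_pos'][0],st['tcp_pos'][1],yaw()+np.pi/2),.076,.05,z+.019,(0,255,255)),((q[0],q[1],P['s'][2]),.13,.048,.108,(0,255,0))],'u4',(120,0,520,300),2)
s=cam('scene');save(s,'u4s',(210,110,350,250),4.2)
"
```

```text
t 44.12 tcp [ 0.5353 -0.2031  0.1352] yaw -0.2601 w 49.8 F [-1.1 -0.7 -6.5] tilt [ 9.e-04  0.e+00 -1.e+00]
-> [ 0.5354 -0.2031  0.1135 -0.2608] rows: [0.0002 0.0001 0.0543] 0.0002 nrows from start 0.3 0.0
```

View pics/u4.png

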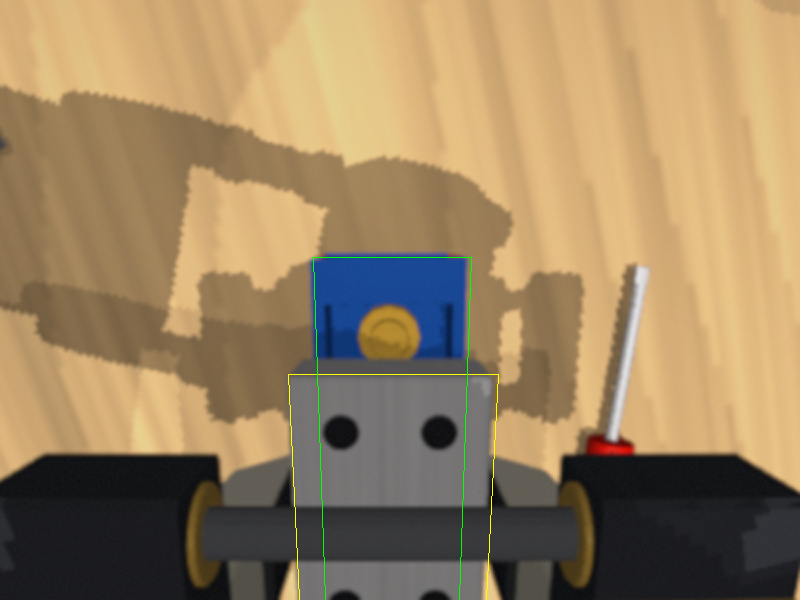

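View pics/u4s.png

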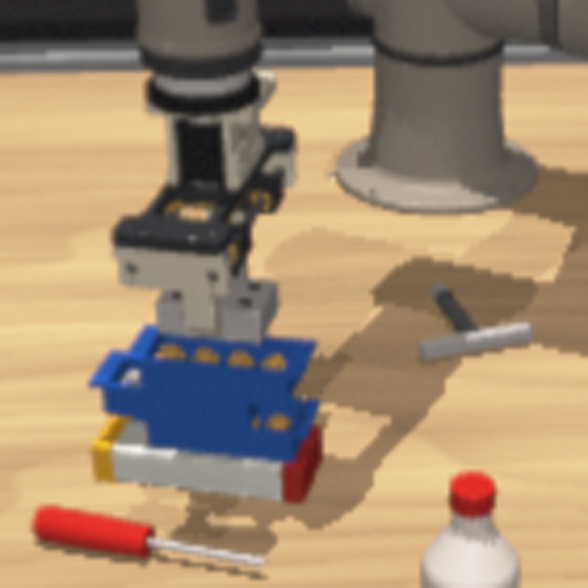

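Call:
play_rows(
  targets=[
    [0,0,0.025,0,1],
    [0,0,0.042,0,1],
    [0,0,0.048,0,1],
    [0,0,0.051,0,1],
    [0,0,0.051,0,1],
    [0,0,0.051,0,1],
  ],
)

```text
time_s: 44.98
tcp_pos: [0.5351, -0.2035, 0.1145]
tool_rot: [0.992, -0.13, 0.0, 0.0]
ft_force: [-0.2, 0.0, -7.2]
gripper_width: 0.541
```

```bash
python3 -c "
from mv import *
go(S(.0155,0,.1143))
s=cam('scene');save(s,'u5s',(210,130,350,250),5)
"
```

```text
t 44.98 tcp [ 0.5351 -0.2035  0.1145] yaw -0.2609 w 49.8 F [-0.2  0.  -7.2] tilt [ 5.e-04  1.e-04 -1.e+00]
-> [ 0.5354 -0.2031  0.1143 -0.2608] rows: [ 0.0005 -0.0011  0.0006] -0.0 nrows from start 0.0 0.0
```

View pics/u5s.png

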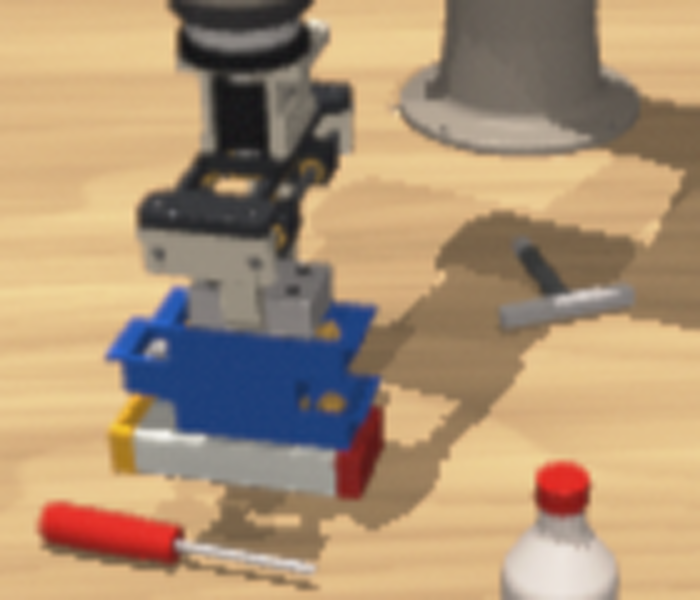

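Call:
play_rows(
  targets=[
    [0,-0.001,0.0025,0,1],
    [0,-0.001,0.0025,0,1],
    [0,-0.001,0.0025,0,1],
  ],
)

```text
time_s: 45.4
tcp_pos: [0.535, -0.203, 0.1133]
tool_rot: [0.992, -0.13, 0.0, -0.0]
ft_force: [0.2, -0.4, -6.2]
gripper_width: 0.537
```

Call:
play_rows(
  targets=[
    [0,0,0.0025,0,1],
    [0,0,0.0025,0,1],
    [0,0,0.0025,0,1],
  ],
)

```text
time_s: 45.78
tcp_pos: [0.5351, -0.203, 0.1132]
tool_rot: [0.992, -0.13, 0.0, 0.0]
ft_force: [-4.0, 2.0, 6.1]
gripper_width: 0.54
```

Call:
play_rows(
  targets=[
    [0,0,-0.001,0,1],
    [0,0,-0.001,0,1],
    [0,0,-0.001,0,-0.2],
    [0,0,-0.001,0,-0.35],
    [0,0,-0.001,0,-0.35],
    [0,0,-0.001,0,-0.35],
    [0,0,-0.05,0,-0.35],
    [0,0,-0.12,0,-0.35],
    [0,0.06,-0.25,0,-0.35],
    [0,0.16,-0.35,0,-0.35],
    [0,0.19,-0.35,0,-0.35],
    [0,0.19,-0.35,0,-0.35],
    [0,0.19,-0.35,0,-0.35],
  ],
)

```text
time_s: 47.4
tcp_pos: [0.5151, -0.2753, 0.2508]
tool_rot: [0.992, -0.13, -0.001, -0.001]
ft_force: [0.2, 0.8, 0.5]
gripper_width: 0.673
```

```bash
python3 -c "
from mv import *
from fit import overlay
d=cam('wrist');q=S(.015,0,0)
overlay(d,[((q[0],q[1],P['s'][2]),.076,.05,.133,(0,255,255)),((q[0],q[1],P['s'][2]),.13,.048,.108,(0,255,0)),(P['s'],.16,.06,.03,(0,0,255))],'v1',(120,0,520,300),2)
go((.4,-.4,.25,-.26),(.45,-.1,.3,-.26))
s=cam('scene');save(s,'v1s',(210,130,350,250),5)
"
```

```text
t 47.45 tcp [ 0.5153 -0.2752  0.2509] yaw -0.26 w 61.9 F [-0.1 -0.5 -0.2] tilt [-0.0025 -0.0013 -1.    ]
-> [ 0.4  -0.4   0.25 -0.26] rows: [-0.1983  0.3755  0.0023] 0.0 nrows from start 2.7 0.0
-> [ 0.45 -0.1   0.3  -0.26] rows: [-0.2703 -0.3814 -0.1227] 0.0 nrows from start 3.1 0.0
```

View pics/v1.png

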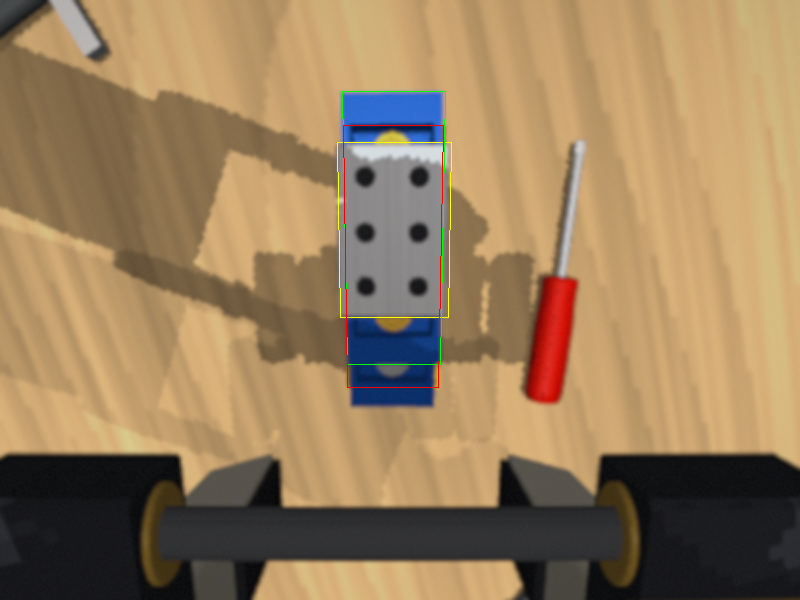

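View pics/v1s.png

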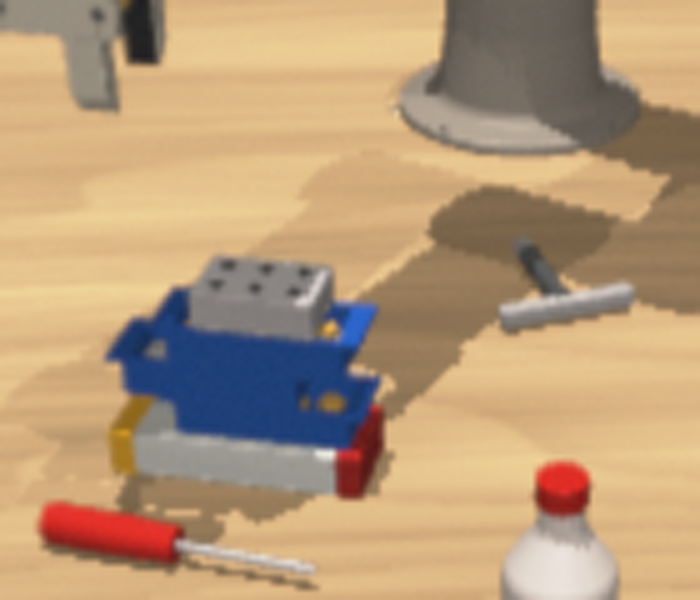

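Call:
play_rows(
  targets=[
    [-0.05,0.08,-0.05,0,-0.35],
    [-0.15,0.2,-0.1,0,-0.35],
    [-0.2,0.3,-0.1,0,-0.35],
    [-0.2,0.3,-0.1,0,-0.35],
    [-0.2,0.3,-0.1,0,-0.35],
    [-0.2,0.3,-0.1,0,-0.35],
    [-0.2,0.3,-0.1,0,-0.35],
    [-0.2,0.3,-0.1,0,-0.35],
  ],
)

```text
time_s: 48.5
tcp_pos: [0.4077, -0.3712, 0.2922]
tool_rot: [0.992, -0.13, -0.0, -0.0]
ft_force: [1.2, -0.2, -0.2]
gripper_width: 0.675
```

```bash
python3 -c "
from mv import *
from fit import overlay
print(read_state()['tcp_pos'])
s=cam('scene');save(s,'w_s')
t=cam('top');p=P['s'];q=S(.015,0,0);q2=S(-.015,0,0)
c=P['c']
overlay(t,[((q[0],q[1],p[2]),.13,.048,.108,(0,255,0)),((q2[0],q2[1],p[2]),.13,.048,.082,(0,255,255)),(p,.16,.06,.03,(0,0,255))],'w_t',(190,130,430,260),3.3)
"
```

```text
[ 0.40766382 -0.37124606  0.29218258]
```

View pics/w_s.png

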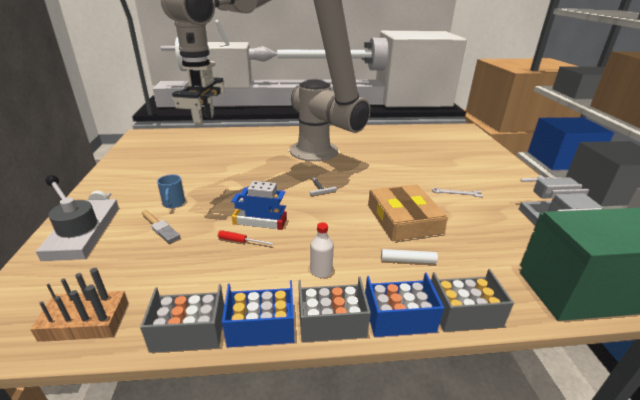

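View pics/w_t.png

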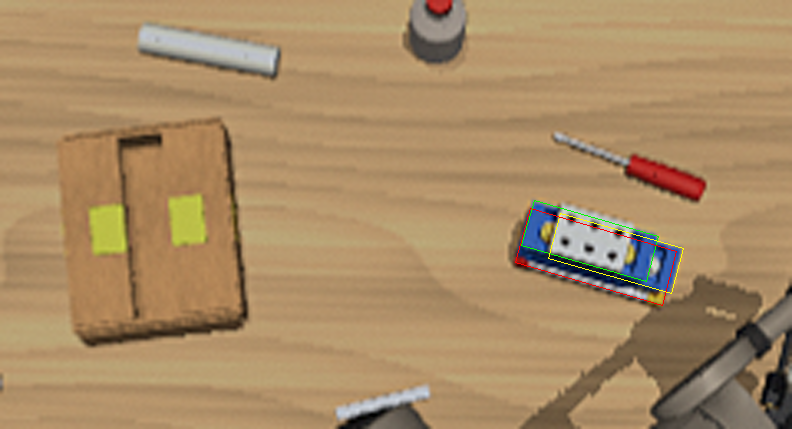

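```bash
python3 -c "
from workcell import ctrl
print(ctrl.hand_in())"
```

```text
the job is handed in; nothing more can be done
None
```

The whole job was carried out in the order asked, and I handed it in at about 48.6 s of the 208 s allowed. `hand_in` gave no verdict.

- **Flaps opened:** I pushed both to about 2.3 rad, read from the scene picture. That is past upright but just short of the 2.4 limit.
- **Trays:** there were three. I stacked them on the stand flush with the red end, then yellow, then red, and kept them level.
- **Flaps closed, then block:** I folded both flaps flat and felt them reach their stop. Only then did I lay the steel block on the middle of the top tray.

**Last checks:**
- In the pictures the flaps are flat and the carton looks empty, though that was only seen clearly before the flaps were closed. The block lies flat and centred, and the bystanders are where they started as far as I can see.
- The trays line up with the stand to within about 2 mm. The bottom tray read about 1.3 mm past the red end and 1.7 mm to one side.
- The cameras disagreed on the stand's position by 2–3 mm, so I used the close-up wrist view for the second and third trays and the block.
- I saw no sign of the block being knocked or of the grip slackening.

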